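# Turn the catch tray to the hopper and hold the flap at its mark

### The arm

A 6-joint arm with a two-finger parallel gripper is mounted at the origin on the work surface. World frame = base frame: x ahead of the robot, y to its left, z up, the work surface at z = 0. Lengths are in m, angles in rad, forces in N, time in s.
With the tool pointing down it reaches from about 0.35 to 0.925 m from the base axis. Payload 6.4 kg.
Tool frame: the origin (TCP) lies midway between the tips of the shut fingers; the grasp point (between the pads) lies 19 mm behind it; z points along the fingers, y is the direction in which the jaws open and shut (so a half turn about z gives the same grasp; the last joint's range is limited). The gripper opens to 85 mm and grips with 20 to 120 N. Pads are 22 mm wide; open, the fingers measure 114 mm over their backs; the gripper's body (76 mm by 85 mm) begins 54 mm behind the grasp point. The pads swing forward as they close: fully open they stand 13 mm farther back than shut.
Start: joints at [1.031, 0.245, 1.558, -0, 1.339, -0.174], TCP at [0.233, 0.607, 0.231] pointing down, gripper open.
Joint ranges: [-3.13, 3.13], [-1.02, 2.26], [0.13, 2.54], [-0.95, 4.09], [0.21, 2.88], [-2.74, 2.74]. Speed limits (rad/s): [2.57, 2.57, 3.14, 3.14, 3.14, 3.14].

### API

Orientations are given as a 3x3 rotation matrix whose columns are the frame's x, y, z axes.
In Python, from station import bot gives the robot as it stands. The module is installed in compiled form; this text tells all that it offers.
- The arm moves only by the tool move_arm, never from a script. Its arguments are lists of equal length, an entry for each row: "linear": the shift along the world's x, y, z in m, a list of three; "dr": the turn, a rotation vector about the world's x, y, z in rad, a list of three; "grip": the opening, from 0 (shut) to 1 (fully open). A call has 1 to 10 rows; each row shifts and turns the commanded pose from where the row before left it; what a row does not reach is not made up. A row lasts 1/10 s, in which the tool goes at most 50 mm and 8.59 degrees, less where a joint would pass 70% of its speed; a pose out of reach is approached as far as the arm can. A call with a gripper value outside its range is refused whole. The fingers move at their own pace and stop on an object; "force" is the grip in N (left out, the last holds). Time passes only in rows, so rows that do not move let the fingers close. It gives the time, the measured TCP pose, the force and the opening at its end, in the units of the state.
- bot.get_state(): the state, without advancing time (a new reading comes with each control period).
- bot.camera(name): name is "scene" or "top" or "wrist"; returns a dict with "img" (480x640x3 uint8, blue, green, red), "fx", "fy", "cx", "cy" (pixels), "world_to_cam" (4x4, takes a point from world to camera coordinates); the wrist camera has in their place "T_tool_cam" (4x4, takes a point from camera to tool coordinates, whose origin is the TCP and whose axes are the flange's). Camera axes: x right, y down, z forward; pixel columns grow to the right and rows downward; lengths in m; the calibration is good to about 2 mm. A picture is of the moment at which its call begins: read the wrist's pose just before it. There is no depth.
- bot.hand_in(): hands the job in, once; it reports no verdict.
The state is a dict: "t": time; "joints": joint angles; "qd": joint speeds; "tau": joint torques, N m; "eef_pos": TCP position; "eef_rot": TCP orientation; "ft_force": force on the tool from outside, world axes, zero at the start; "wrist_torque": the same for the moment, N m; "width": finger opening in m.
Only numpy, scipy, OpenCV 4.12 (cv2) and the standard library are available. Lean on these libraries where they do the work, as an engineer would, in place of code of your own. Each camera call takes 0.05 s, during which the arm holds its last target.

### The job

Turn the white catch tray so that its low side faces the chestnut hopper's mouth, set it down flat with that side flush against the stop bar under the mouth and centred on it, and let go of it. Then raise the hopper's flap by its lever until the lever's arm stands in line with the pointer beside it, and keep holding it there: the flap drops if released, so the program finishes while the robot is still holding the lever. Leave the pointer as it is set and the other things on the table where they are.

Things in the scene. Friction and masses are not known exactly. Their poses are not given: they have to be found in the camera images.
- machine: Fixed steel hopper, 350 mm long, 160 wide, 225 high at its mouth, 330 at the rear. Origin: on the table, middle of the front face of the stop bar (220 mm long, 45 high) under the mouth; x points level into the machine (away from the tray's place), y along the bar, z up. The shut flap (130 mm wide) hangs vertical in the mouth 6 mm before the bar's face, lower edge 86 mm above the table.
- tray_grip (a point): Centre of the loose white tray's handle, 80 mm above the tray's underside, 100 mm from its low side's outer face. Handle: upright plate, 50 mm along the tray's x, 14 thick along y, top 100 mm high, 80 mm free on either side. Tray 180 mm (x) by 190 (y), three walls 75 mm high, the low side at +x 40 mm; z up; 0.45 kg.
- tray_lip (a point): Point on the tray's underside, middle of the low side's outer face; x points out of the low side, y along it. When seated it meets the machine's origin, with its x along the machine's x.
- flap (a joint): Angle of flap and lever (one part on one shaft), rad: 0 shut, with the lever arm sloping 0.5 rad below level; grows to 1.4 as the lever rises and the flap swings out. At q the arm, pointing from the shaft to the machine's -x, stands q - 0.5 above level. About 0.5 kg; falls shut when let go; 2 to 5 N at the grip hold it.
- lever_grip (a point): Middle of the lever's black round grip bar, 16 mm thick, 80 long, along the machine's y, free around and above. It is 130 mm from the hinge axis and 175 mm to the machine's -y side of the mouth's middle; the flat arm joins it 45 mm towards the mouth. Axes turn with the lever; at flap = 0 they are the machine's.
- hinge (a point): Point on the flap's hinge axis (210 mm above the table, along the machine's y) level with the middle of the lever's grip; axes are the machine's.
- mark (a joint): Setting of the pointer, rad, on the same axis, zero and sense as flap: the lever is in line with the pointer when flap = mark. It is set between 0.45 and 0.95 and is stiff.
- mark_tip (a point): Tip of the pointer, a slim steel hand with a square arrowhead, 160 mm from the hinge axis, turning about it in a plane 106 mm to the machine's -y side of the mouth's middle (between the mouth and the lever arm).
- bowl: large clear bowl of peeled chestnuts, 190 mm across, 85 high, bystander; origin at the centre of its base
- small_bowl: small clear bowl of chestnuts, 140 mm across, 50 high, bystander; origin at the centre of its base
- beaker: open steel beaker, 66 mm across, 75 high, bystander; origin at the centre of its base
- bottle: white bottle, 70 mm across, 190 high, bystander; origin at the centre of its base
- scoop: small round steel scoop, 64 mm across, with a rod handle, 34 high, bystander; origin at the centre of its base

How it is judged:
By the outcome, as a careful person would: the job done as asked, in the order asked, and still so for the second after the job is handed in, while the arm keeps its last pose, push and grip.
It also fails if it takes over 51 s, if anything falls off the work surface, if the arm or the gripper's body presses on something with over 40 N, if the wrist force passes 120 N, or if a joint passes its speed limit or range.

## Working session

There is one attempt and no reset: what is moved stays moved. The work goes in short steps, Python scripts to look and compute and a tool call to move; the robot and the scene stay as the last step left them, time stands still between calls to the robot, and variables do not carry over. Pictures are saved under pics/ and viewed, and the job is handed in when it is done.

Besides the shell and the picture viewer there is one more tool, called in YAML: its name, and indented under it one key for each argument. move_arm: Moves the arm, as the interface text tells. Its arguments: {"type":"object","properties":{"linear":{"type":"array"},"dr":{"type":"array"},"grip":{"type":"array"},"force":{"type":"number"}},"required":["linear","dr","grip"]}

```bash
mkdir -p pics
python3 - <<'E'
from station import bot
import cv2,numpy as np,pickle
s=bot.get_state();print(s['t'],s['eef_pos'],s['eef_rot'],s['width'],s['ft_force'])
d={}
for n in("scene","top"):
    c=bot.camera(n);d[n]=c;cv2.imwrite(f'pics/{n}0.png',c['img'])
    print(n,c['fx'],c['fy'],c['cx'],c['cy']);print(np.round(c['world_to_cam'],4))
pickle.dump(d,open('cams0.pkl','wb'))
E
```

```text
0.0 [0.23219195 0.60651299 0.2301757 ] [[-9.33836570e-01  3.57698547e-01 -1.00500319e-03]
 [ 3.57699796e-01  9.33835139e-01 -1.67009381e-03]
 [ 3.41117167e-04 -1.91908411e-03 -9.99998100e-01]] 0.08548796430047495 [-0.11428889 -0.27532269 -0.15859329]
scene 617.1812981626026 617.1812981626026 318.2086455615158 235.96697077542117
[[ 5.0700e-01  8.6190e-01 -7.0000e-04 -2.4680e-01]
 [ 5.5270e-01 -3.2570e-01 -7.6710e-01 -2.5240e-01]
 [-6.6140e-01  3.8850e-01 -6.4160e-01  1.8238e+00]
 [ 0.0000e+00  0.0000e+00  0.0000e+00  1.0000e+00]]
top 516.0804399688266 516.0804399688266 324.2381991640868 235.65532599546523
[[-0.0055 -1.     -0.0076 -0.0939]
 [-0.9951  0.0062 -0.0984  0.6103]
 [ 0.0984  0.0071 -0.9951  1.0692]
 [ 0.      0.      0.      1.    ]]
```

```bash
ls -la; ls -la pics
```

```text
total 1816
drwxr-xr-x  3 agent agent    4096 Dec  6 19:28 .
drwxr-xr-x 23 root  root     4096 Dec  6 19:28 ..
-rw-r--r--  1 agent agent 1843921 Dec  6 19:28 cams0.pkl
drwxr-xr-x  2 agent agent    4096 Dec  6 19:28 pics
total 976
drwxr-xr-x 2 agent agent   4096 Dec  6 19:28 .
drwxr-xr-x 3 agent agent   4096 Dec  6 19:28 ..
-rw-r--r-- 1 agent agent 508058 Dec  6 19:28 scene0.png
-rw-r--r-- 1 agent agent 476854 Dec  6 19:28 top0.png
```

View pics/scene0.png

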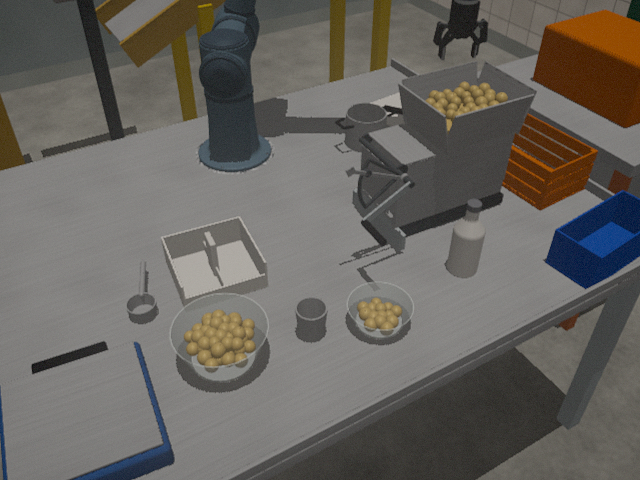

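View pics/top0.png

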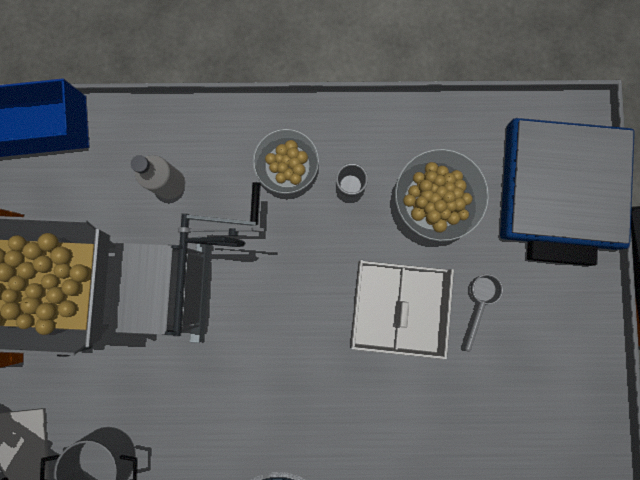

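Run:
```python
import cv2
t=cv2.imread('pics/top0.png');s=cv2.imread('pics/scene0.png')
f=lambda im,x0,y0,x1,y1,k,n:cv2.imwrite(n,cv2.resize(im[y0:y1,x0:x1],None,fx=k,fy=k,interpolation=cv2.INTER_CUBIC))
f(t,340,250,470,370,5,'pics/t_tray.png')
f(t,100,170,300,370,3,'pics/t_mach.png')
f(s,150,200,290,310,5,'pics/s_tray.png')
f(s,330,90,530,290,3,'pics/s_mach.png')
```

```text
(no output)
```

View pics/t_tray.png

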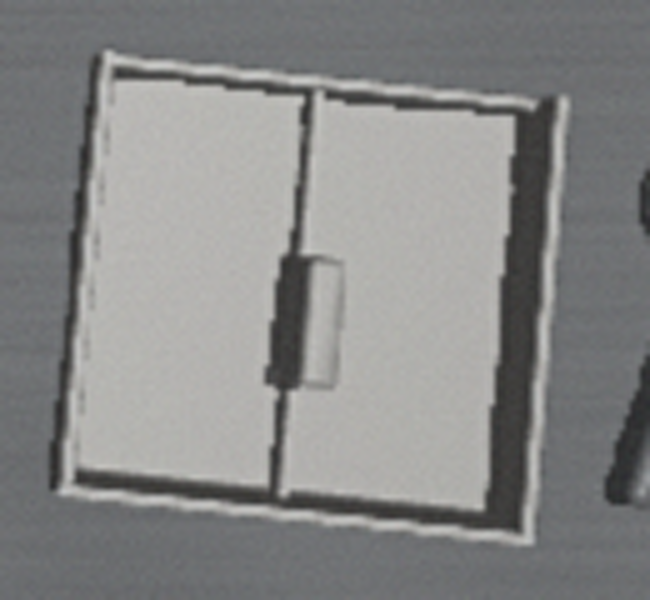

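View pics/s_tray.png

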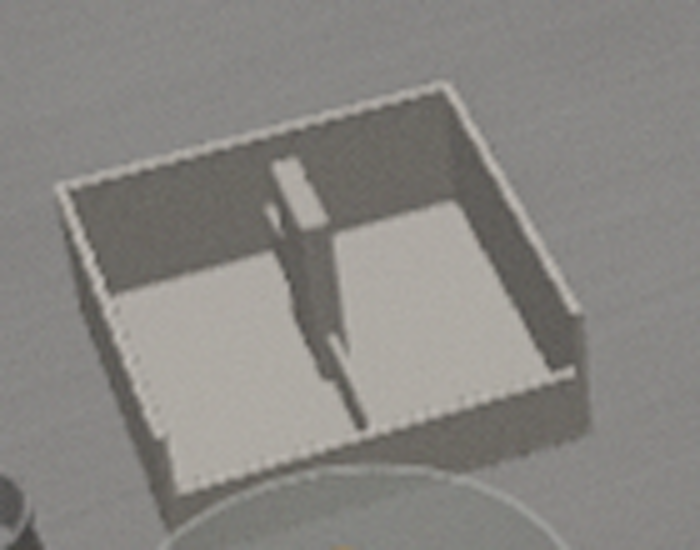

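View pics/t_mach.png

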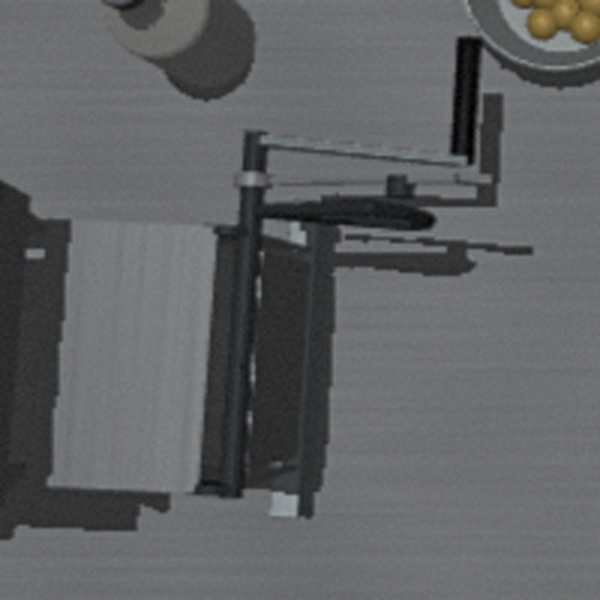

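View pics/s_mach.png

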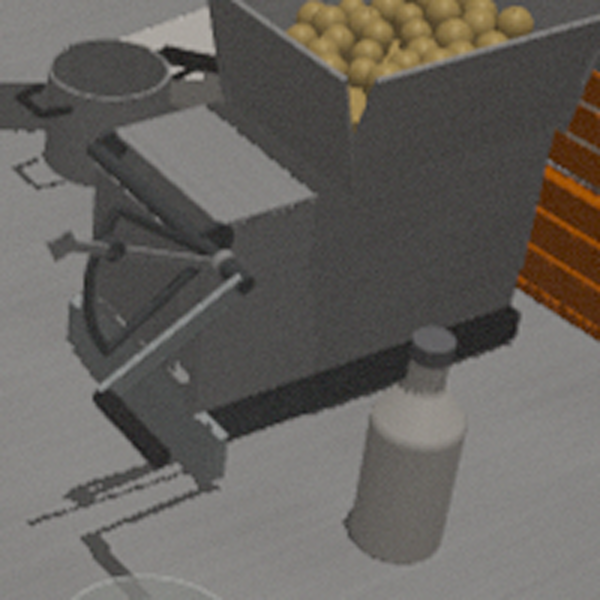

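```bash
cat > h.py <<'E'
import numpy as np,cv2,pickle
from station import bot
def w2c(c,s=None):
    if 'world_to_cam' in c: return np.array(c['world_to_cam'])
    T=np.eye(4);T[:3,:3]=s['eef_rot'];T[:3,3]=s['eef_pos']
    return np.linalg.inv(T@np.array(c['T_tool_cam']))
def ray(c,p,W):
    d=np.array([(p[0]-c['cx'])/c['fx'],(p[1]-c['cy'])/c['fy'],1.]);R=W[:3,:3]
    return -R.T@W[:3,3],R.T@d
def onz(c,p,z,W=None):
    o,d=ray(c,p,w2c(c) if W is None else W);return o+d*(z-o[2])/d[2]
def onplane(c,p,n,q,W):
    o,d=ray(c,p,W);return o+d*(n@(q-o))/(n@d)
def proj(c,P,W):
    v=W[:3,:3]@P+W[:3,3];return np.array([c['fx']*v[0]/v[2]+c['cx'],c['fy']*v[1]/v[2]+c['cy']])
def look(name,fn):
    s=bot.get_state();c=bot.camera(name);cv2.imwrite(f'pics/{fn}.png',c['img'])
    pickle.dump((c,s),open(f'{fn}.pkl','wb'));return c,s
E
python3 - <<'E'
from h import *
np.set_printoptions(precision=4,suppress=True)
d=pickle.load(open('cams0.pkl','rb'));t=d['top'];s=d['scene']
q=lambda x,y,ox,oy,k:((x+.5)/k+ox-.5,(y+.5)/k+oy-.5)
T=lambda x,y,z:onz(t,q(x,y,340,250,5),z)
print('handle top',[T(*p,.1) for p in [(303,258),(344,260),(335,388),(299,385)]])
print('back',T(60,490,.075),T(533,543,.075),'left far',T(104,52,.075),'right far',T(568,97,.075))
M=lambda x,y,z:onz(t,q(x,y,100,170,3),z)
print('shaft',M(256,131,.21),M(232,495,.21),'mid',M(245,313,.21))
print('grip',M(469,38,.148),M(462,162,.148))
print('barends',M(284,516,.045),M(298,222,.045),M(298,516,.045))
print('tip',M(495,250,.2))
S=lambda x,y,z:onz(s,q(x,y,330,90,3),z)
print('bar near end S top edge',S(180,400,.045),S(222,438,.045),S(222,490,0))
for n,c in d.items(): print(n,-w2c(c)[:3,:3].T@w2c(c)[:3,3])
E
```

```text
handle top [array([ 0.4724, -0.2466,  0.1   ]), array([ 0.4716, -0.2627,  0.1   ]), array([ 0.4219, -0.2581,  0.1   ]), array([ 0.4231, -0.244 ,  0.1   ])]
back [ 0.3803 -0.1512  0.075 ] [ 0.3586 -0.3393  0.075 ] left far [ 0.5552 -0.171   0.075 ] right far [ 0.5359 -0.3585  0.075 ]
shaft [0.6337 0.1502 0.21  ] [0.4195 0.1597 0.21  ] mid [0.5254 0.1544 0.21  ]
grip [0.7018 0.0322 0.148 ] [0.6219 0.036  0.148 ]
barends [0.3903 0.1714 0.045 ] [0.593  0.1656 0.045 ] [0.3903 0.1618 0.045 ]
tip [0.5624 0.0083 0.2   ]
bar near end S top edge [0.5563 0.1592 0.045 ] [0.612  0.1597 0.045 ] [0.6226 0.1568 0.    ]
scene [ 1.4709 -0.578   0.9762]
top [ 0.5016 -0.1052  1.1233]
```

move_arm:
  linear:
    - [0,0,0.05]
    - [0,0,0.05]
    - [0,0,0.05]
    - [0,0,0.05]
    - [0.01,-0.04,0]
    - [0.01,-0.045,0]
    - [0.01,-0.045,0]
    - [0.01,-0.045,0]
    - [0.01,-0.045,0]
    - [0.01,-0.045,0]
  dr:
    - [0,0,-0.14]
    - [0,0,-0.14]
    - [0,0,-0.14]
    - [0,0,-0.14]
    - [0,0,-0.14]
    - [0,0,-0.14]
    - [0,0,-0.14]
    - [0,0,-0.14]
    - [0,0,-0.14]
    - [0,0,-0.14]
  grip: [1,1,1,1,1,1,1,1,1,1]

```text
t: 1.1
eef_pos: [0.2923, 0.3402, 0.4308]
eef_rot: [[0.199, 0.98, -0.0], [0.98, -0.199, -0.0], [-0.001, -0.0, -1.0]]
ft_force: [1.0, 0.2, 0.4]
width: 0.0854
```

move_arm:
  linear:
    - [0.01,-0.045,0]
    - [0.01,-0.045,0]
    - [0.01,-0.045,0]
    - [0.01,-0.045,0]
    - [0.01,-0.045,0]
    - [0.01,-0.045,0]
    - [0.02,-0.045,0]
    - [0.02,-0.045,0]
    - [0.02,-0.045,0]
    - [0.03,-0.03,0]
  dr:
    - [0,0,-0.148]
    - [0,0,-0.148]
    - [0,0,-0.148]
    - [0,0,-0.148]
    - [0,0,-0.148]
    - [0,0,-0.148]
    - [0,0,-0.148]
    - [0,0,-0.148]
    - [0,0,-0.148]
    - [0,0,-0.148]
  grip: [1,1,1,1,1,1,1,1,1,1]

```text
t: 2.1
eef_pos: [0.4425, -0.0959, 0.4311]
eef_rot: [[0.994, -0.114, 0.0], [-0.114, -0.994, -0.0], [0.0, 0.0, -1.0]]
ft_force: [-0.4, 0.3, 0.2]
width: 0.0851
```

Run:
```python
from h import *
c,s=look('wrist','w1');print(s['t'],s['eef_pos'],s['joints']);print(np.round(c['T_tool_cam'],4),c['fx'])
c,s=look('top','t1')
```

```text
2.1 [ 0.44246636 -0.09589001  0.43114948] [-4.64549667e-01 -3.24910583e-01  1.75536825e+00 -3.73563390e-04
  1.71082690e+00  1.22000703e+00]
[[ 9.000e-04 -9.654e-01 -2.608e-01  6.640e-02]
 [ 1.000e+00  6.000e-04  9.000e-04  4.000e-04]
 [-7.000e-04 -2.608e-01  9.654e-01 -1.439e-01]
 [ 0.000e+00  0.000e+00  0.000e+00  1.000e+00]] 349.0194622474256
```

View pics/w1.png

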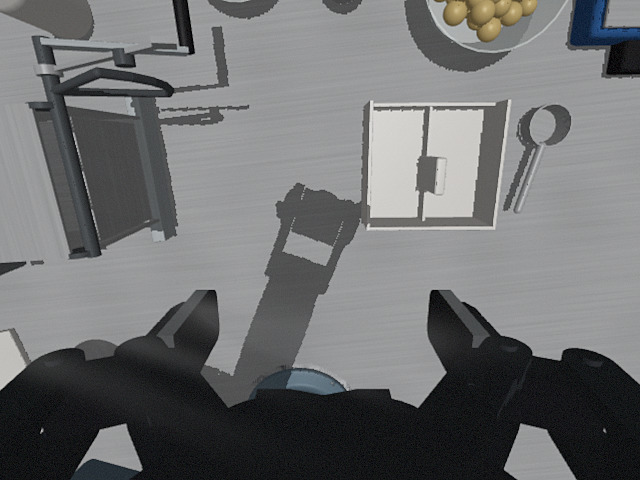

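Run:
```python
import cv2
t=cv2.imread('pics/w1.png')
f=lambda im,x0,y0,x1,y1,k,n:cv2.imwrite(n,cv2.resize(im[y0:y1,x0:x1],None,fx=k,fy=k,interpolation=cv2.INTER_CUBIC))
f(t,20,80,190,270,3,'pics/w1_mach.png')
f(t,350,80,520,240,4,'pics/w1_tray.png')
```

```text
(no output)
```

View pics/w1_mach.png

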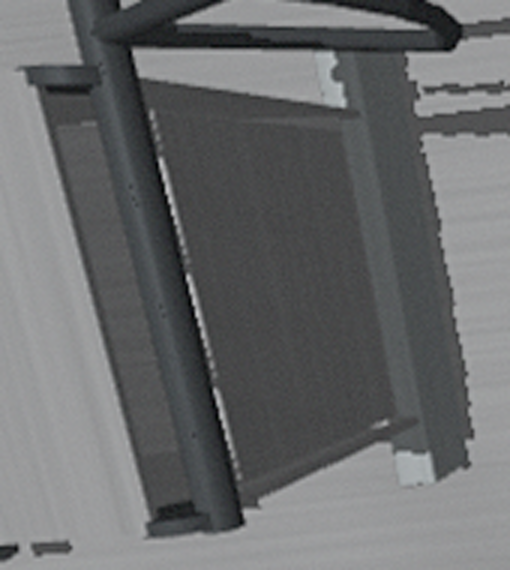

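View pics/w1_tray.png

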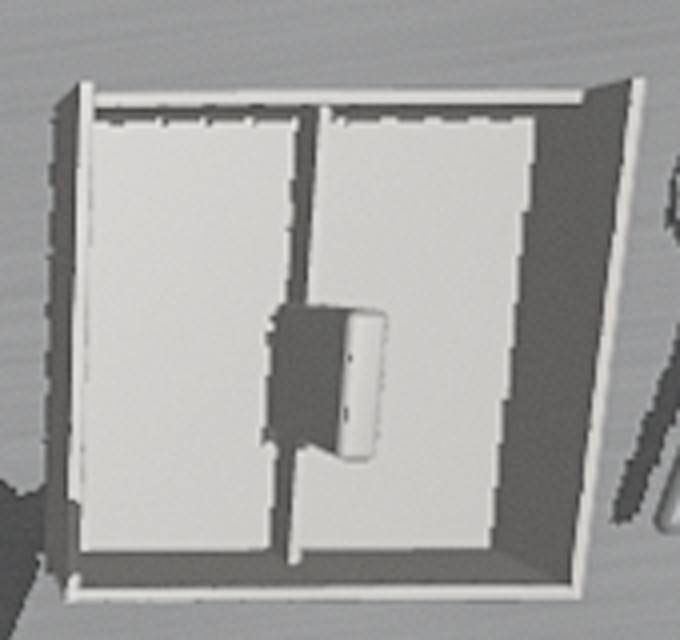

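Run:
```python
from h import *
np.set_printoptions(precision=4,suppress=True)
c,s=pickle.load(open('w1.pkl','rb'));W=w2c(c,s)
q=lambda x,y,ox,oy,k:((x+.5)/k+ox-.5,(y+.5)/k+oy-.5)
M=lambda x,y,z:onz(c,q(x,y,20,80,3),z,W)
for p in [(435,482,.045),(403,486,.045),(363,60,.045),(392,250,.045),(334,50,.045),(318,55,.045),(468,465,0)]: print(p,M(*p))
T=lambda x,y,z:onz(c,q(x,y,350,80,4),z,W)
for p in [(350,310,.1),(386,312,.1),(372,459,.1),(338,456,.1),(86,85,.075),(70,601,.075),(580,598,.075),(642,80,.075),(57,100,0)]: print(p,T(*p))
im=c['img'][20:140,10:260];cv2.imwrite('pics/w1_m2.png',cv2.resize(im,None,fx=3,fy=3,interpolation=cv2.INTER_CUBIC))
```

```text
(435, 482, 0.045) [0.389  0.1599 0.045 ]
(403, 486, 0.045) [0.3888 0.1772 0.045 ]
(363, 60, 0.045) [0.5964 0.1461 0.045 ]
(392, 250, 0.045) [0.5085 0.1537 0.045 ]
(334, 50, 0.045) [0.6022 0.1586 0.045 ]
(318, 55, 0.045) [0.6009 0.1667 0.045 ]
(468, 465, 0) [0.3866 0.1614 0.    ]
(350, 310, 0.1) [ 0.473  -0.2531  0.1   ]
(386, 312, 0.1) [ 0.471 -0.265  0.1  ]
(372, 459, 0.1) [ 0.4224 -0.2592  0.1   ]
(338, 456, 0.1) [ 0.4248 -0.2477  0.1   ]
(86, 85, 0.075) [ 0.5551 -0.175   0.075 ]
(70, 601, 0.075) [ 0.3777 -0.1554  0.075 ]
(580, 598, 0.075) [ 0.3576 -0.3425  0.075 ]
(642, 80, 0.075) [ 0.5356 -0.3605  0.075 ]
(57, 100, 0) [ 0.5579 -0.1741  0.    ]
```

View pics/w1_m2.png

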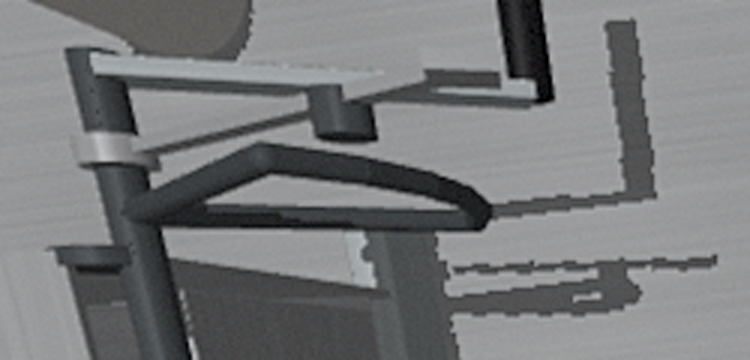

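```bash
cat >> h.py <<'E'
def tri(obs):
    A=np.zeros((3,3));b=np.zeros(3)
    for c,p,W in obs:
        o,d=ray(c,p,W);d=d/np.linalg.norm(d);P=np.eye(3)-np.outer(d,d);A+=P;b+=P@o
    X=np.linalg.solve(A,b);return X,[np.round(proj(c,X,W)-p,1) for c,p,W in obs]
E
python3 - <<'E'
from h import *
np.set_printoptions(precision=4,suppress=True)
d=pickle.load(open('cams0.pkl','rb'));t=d['top'];s=d['scene'];Wt=w2c(t);Ws=w2c(s)
c,st=pickle.load(open('w1.pkl','rb'));W=w2c(c,st)
q=lambda x,y,ox,oy,k:((x+.5)/k+ox-.5,(y+.5)/k+oy-.5)
print('grip inner',tri([(t,q(462,162,100,170,3),Wt),(s,q(101,397,330,90,3),Ws),(c,q(543,98,10,20,3),W)]))
print('grip outer',tri([(t,q(469,38,100,170,3),Wt),(s,q(160,458,330,90,3),Ws)]))
print('shaft outer end',tri([(t,q(256,131,100,170,3),Wt),(s,q(246,284,330,90,3),Ws),(c,q(82,48,10,20,3),W)]))
print('scene bar end',onz(s,q(222,438,330,90,3),.045),onz(s,q(208,412,330,90,3),.045),onz(s,q(222,490,330,90,3),0))
for im,x0,y0,x1,y1,n in [(s['img'],345,180,420,260,'s_bar'),(t['img'],160,180,240,350,'t_bar')]:
    cv2.imwrite(f'pics/{n}.png',cv2.resize(im[y0:y1,x0:x1],None,fx=(7 if n=='s_bar' else 3.5),fy=(7 if n=='s_bar' else 3.5),interpolation=cv2.INTER_CUBIC))
E
```

```text
grip inner (array([0.6222, 0.0341, 0.1436]), [array([1.3, 0.1]), array([0.2, 0.2]), array([-2.1,  0.3])])
grip outer (array([0.7015, 0.0312, 0.1463]), [array([0.7, 0.4]), array([ 0.7, -0.1])])
shaft outer end (array([0.6337, 0.1491, 0.2104]), [array([ 0.5, -0.1]), array([ 0.8, -0.5]), array([1.7, 0.9])])
scene bar end [0.612  0.1597 0.045 ] [0.5802 0.1695 0.045 ] [0.6226 0.1568 0.    ]
```

View pics/s_bar.png

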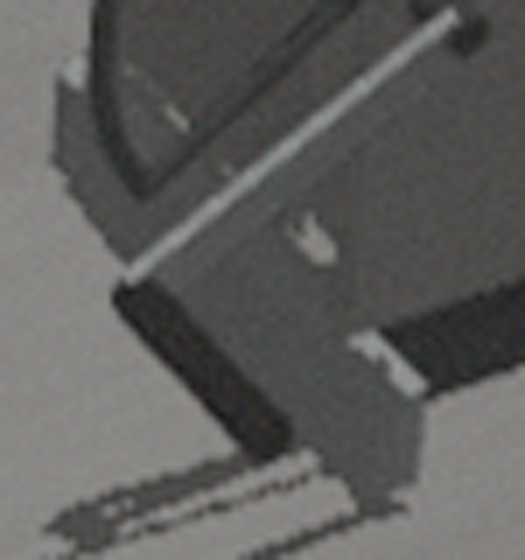

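View pics/t_bar.png

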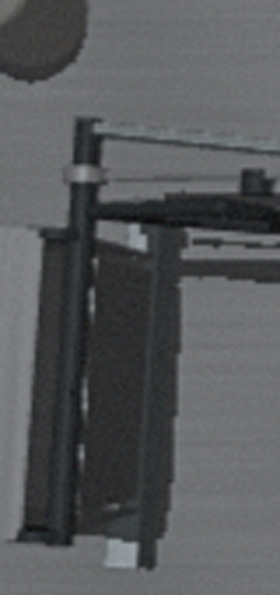

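Run:
```python
from h import *
np.set_printoptions(precision=4,suppress=True)
d=pickle.load(open('cams0.pkl','rb'));t=d['top'];s=d['scene'];Wt=w2c(t);Ws=w2c(s)
q=lambda x,y,ox,oy,k:((x+.5)/k+ox-.5,(y+.5)/k+oy-.5)
S=lambda x,y,z:onz(s,q(x,y,345,180,7),z)
print(S(427,393,.045),S(413,490,0),S(60,72,.045),S(52,160,0),S(80,50,.045))
T=lambda x,y,z:onz(t,q(x,y,160,180,3.5),z)
print(T(136,565,.045),T(155,570,0),T(185,228,0),T(106,568,.045),T(139,224,.045),T(152,224,.045))
```

```text
[0.6144 0.1635 0.045 ] [0.6124 0.164  0.    ] [0.3967 0.1578 0.045 ] [0.3909 0.1598 0.    ] [0.3887 0.1718 0.045 ]
[0.3915 0.1629 0.045 ] [0.3838 0.1623 0.    ] [0.5942 0.1472 0.    ] [0.3898 0.1805 0.045 ] [0.593  0.1648 0.045 ] [0.593 0.157 0.045]
```

Run:
```python
from h import *
np.set_printoptions(precision=4,suppress=True)
d=pickle.load(open('cams0.pkl','rb'));t=d['top'];s=d['scene'];Wt=w2c(t);Ws=w2c(s)
q=lambda x,y,ox,oy,k:((x+.5)/k+ox-.5,(y+.5)/k+oy-.5)
M=lambda x,y,z:onz(t,q(x,y,100,170,3),z)
print('lid',M(216,225,.225),M(200,491,.225),M(70,221,.225),M(52,487,.225))
print('hopper front', onz(t,(107,233),.33),onz(t,(96,350),.33))
print('grip back-of-envelope outer/inner', M(469,38,.147),M(462,162,.147), 'arm', M(466,160,.15),M(258,140,.21))
c,st=pickle.load(open('w1.pkl','rb'));W=w2c(c,st)
K=lambda x,y,z:onz(c,q(x,y,20,80,3),z,W)
print('lid w1',K(18,68,.225),K(148,534,.225),'flap lower',K(358,115,.086),K(412,422,.086),'flap up',K(150,80,.2),K(250,503,.2))
```

```text
lid [0.5763 0.1682 0.225 ] [0.4232 0.1738 0.225 ] [0.5792 0.2537 0.225 ] [0.4259 0.2591 0.225 ]
hopper front [0.5863 0.2372 0.33  ] [0.408  0.2475 0.33  ]
grip back-of-envelope outer/inner [0.702  0.0323 0.147 ] [0.622  0.0362 0.147 ] arm [0.6229 0.0332 0.15  ] [0.6282 0.1489 0.21  ]
lid w1 [0.5763 0.1691 0.225 ] [0.4223 0.1749 0.225 ] flap lower [0.5675 0.1346 0.086 ] [0.4287 0.1436 0.086 ] flap up [0.5725 0.1458 0.2   ] [0.4238 0.1533 0.2   ]
```

move_arm:
  linear:
    - [0.005,-0.04,-0.02]
    - [0,-0.04,-0.03]
    - [0,-0.04,-0.03]
    - [0,-0.04,-0.03]
    - [0,0,-0.05]
    - [0,0,-0.05]
    - [0,0,-0.05]
    - [0,0,-0.04]
    - [0,0,0]
    - [0,0,0]
  dr:
    - [0,0,0]
    - [0,0,0]
    - [0,0,0]
    - [0,0,0]
    - [0,0,0]
    - [0,0,0]
    - [0,0,0]
    - [0,0,0]
    - [0,0,0]
    - [0,0,0]
  grip: [1,1,1,1,1,1,1,1,1,1]

```text
t: 3.2
eef_pos: [0.4477, -0.2527, 0.132]
eef_rot: [[0.995, -0.103, -0.0], [-0.103, -0.995, 0.0], [-0.0, -0.0, -1.0]]
ft_force: [-0.2, -0.3, 0.7]
width: 0.0856
```

Run:
```python
from h import *
c,s=look('wrist','w2');print(s['t'],s['eef_pos'],s['ft_force'])
W=w2c(c,s)
for v in ((.4475,-.255,.1),):print(proj(c,np.array(v),W))
```

```text
3.2 [ 0.44767111 -0.25266003  0.13200243] [-0.23732942 -0.28619387  0.72639348]
[326.0330822  270.92894463]
```

View pics/w2.png

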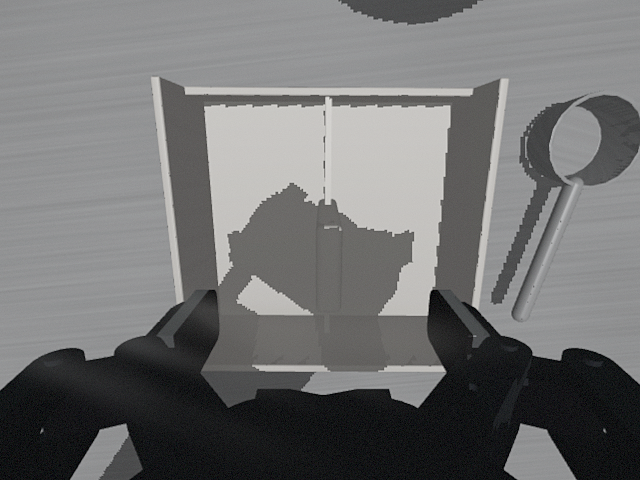

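move_arm:
  linear:
    - [0,-0.003,-0.03]
    - [0,0,-0.025]
    - [0,0,-0.015]
    - [0,0,0]
    - [0,0,0]
    - [0,0,0]
    - [0,0,0]
    - [0,0,0]
  dr:
    - [0,0,0]
    - [0,0,0]
    - [0,0,0]
    - [0,0,0]
    - [0,0,0]
    - [0,0,0]
    - [0,0,0]
    - [0,0,0]
  grip: [1,1,1,0,0,0,0,0]
  force: 60

```text
t: 4.05
eef_pos: [0.4482, -0.2563, 0.0626]
eef_rot: [[0.995, -0.104, 0.001], [-0.104, -0.995, -0.001], [0.002, 0.0, -1.0]]
ft_force: [-5.0, 0.2, 1.5]
width: 0.0135
```

move_arm:
  linear:
    - [0,0,0.02]
    - [0,0,0.04]
    - [0.003,0.01,0.04]
    - [0.006,0.02,0]
    - [0.006,0.02,0]
    - [0.006,0.02,0]
    - [0.006,0.02,0]
    - [0.006,0.02,0]
    - [0.006,0.02,0]
    - [0.004,0.02,0]
  dr:
    - [0,0,0]
    - [0,0,0]
    - [0,0,0.1]
    - [0,0,0.14]
    - [0,0,0.14]
    - [0,0,0.14]
    - [0,0,0.14]
    - [0,0,0.14]
    - [0,0,0.14]
    - [0,0,0.14]
  grip: [0,0,0,0,0,0,0,0,0,0]

```text
t: 5.05
eef_pos: [0.4899, -0.1048, 0.1603]
eef_rot: [[0.556, 0.831, -0.002], [0.831, -0.556, 0.001], [-0.0, -0.002, -1.0]]
ft_force: [0.4, -1.0, -5.2]
width: 0.0134
```

move_arm:
  linear:
    - [0,0.01,0]
    - [0,0.01,0]
    - [0,0,-0.01]
    - [0,0,-0.03]
    - [0,0,-0.03]
    - [0,0,0]
    - [0,0,0]
  dr:
    - [0,0,0.14]
    - [0,0,0.14]
    - [0,0,0.14]
    - [0,0,0.13]
    - [0,0,0]
    - [0,0,0]
    - [0,0,0]
  grip: [0,0,0,0,0,0,0]

```text
t: 5.75
eef_pos: [0.4898, -0.0857, 0.0909]
eef_rot: [[0.045, 0.999, -0.002], [0.999, -0.045, 0.001], [0.001, -0.002, -1.0]]
ft_force: [-0.3, 0.1, -4.2]
width: 0.013
```

Run:
```python
from h import *
c,s=look('wrist','w3');print(s['t'],s['eef_pos'],s['eef_rot'],s['ft_force'],s['width'])
c,s=look('top','t3')
```

```text
5.75 [ 0.48979858 -0.08567277  0.09085665] [[ 4.51274545e-02  9.98979246e-01 -1.99478347e-03]
 [ 9.98980939e-01 -4.51258076e-02  8.63052171e-04]
 [ 7.72154992e-04 -2.03169802e-03 -9.99997638e-01]] [-0.28264102  0.08942014 -4.17300252] 0.013026093847533721
```

View pics/w3.png

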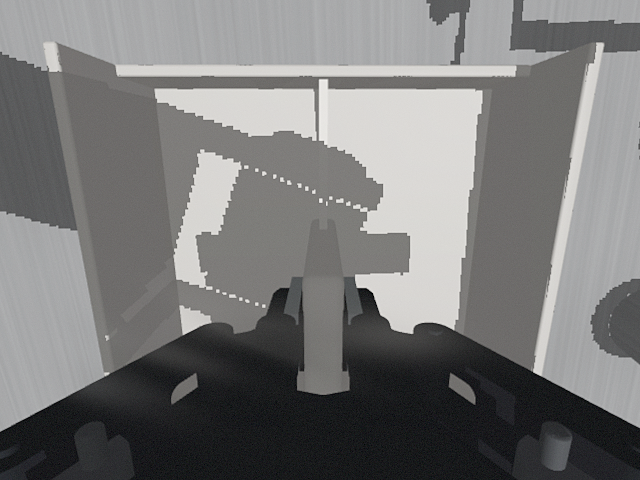

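View pics/t3.png

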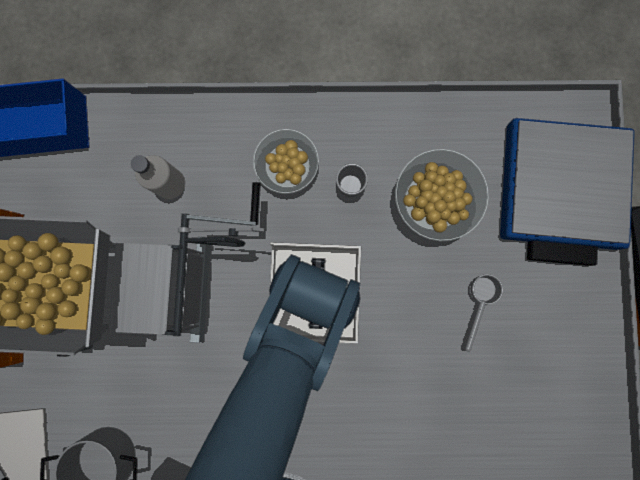

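move_arm:
  linear:
    - [0.002,0.02,-0.02]
    - [0.002,0.025,-0.003]
    - [0.002,0.025,0]
    - [0,0.025,0]
    - [0,0.02,0]
    - [0,0,0]
    - [0,0,0]
  dr:
    - [0,0,0]
    - [0,0,0]
    - [0,0,0]
    - [0,0,0]
    - [0,0,0]
    - [0,0,0]
    - [0,0,0]
  grip: [0,0,0,0,0,0,0]

```text
t: 6.55
eef_pos: [0.4977, 0.0289, 0.0698]
eef_rot: [[0.044, 0.999, 0.003], [0.999, -0.044, -0.001], [-0.001, 0.003, -1.0]]
ft_force: [-0.4, -0.4, -4.2]
width: 0.0131
```

Run:
```python
from h import *
c,s=look('wrist','w4');print(s['t'],s['eef_pos'],s['ft_force'],s['width'])
c,s=look('scene','s4')
cv2.imwrite('pics/s4c.png',cv2.resize(c['img'][120:300,270:450],None,fx=3.3,fy=3.3,interpolation=cv2.INTER_CUBIC))
```

```text
6.55 [0.49769889 0.02889076 0.06980339] [-0.41895145 -0.4239834  -4.15671863] 0.013142724362536358
```

View pics/w4.png

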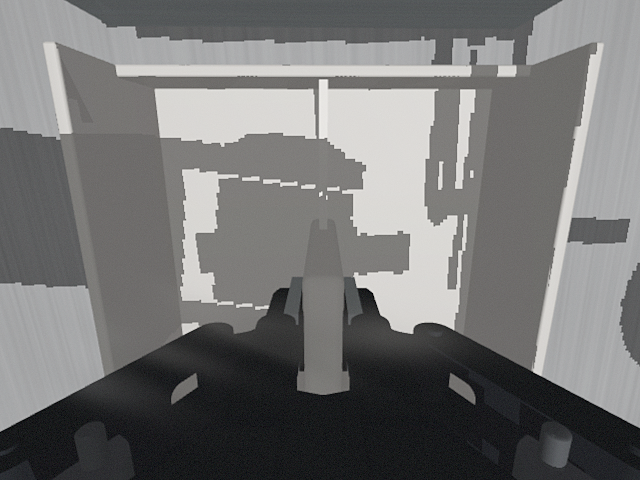

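View pics/s4c.png

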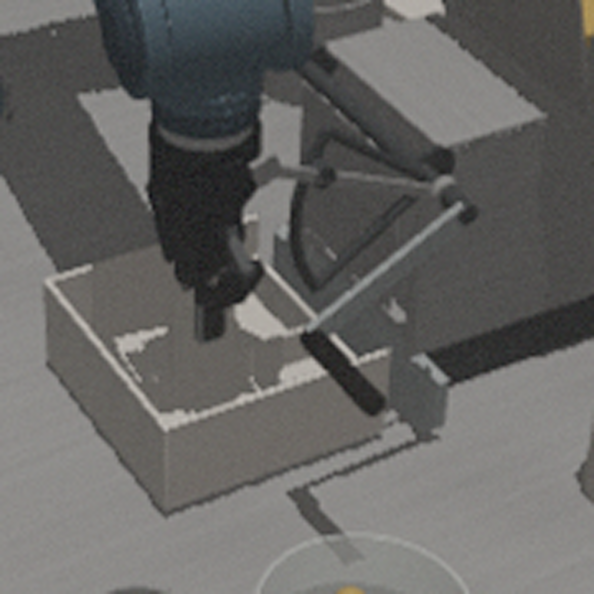

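Run:
```python
import cv2
t=cv2.imread('pics/w4.png')
a=cv2.resize(t[0:80,30:180],None,fx=5,fy=5,interpolation=cv2.INTER_CUBIC);b=cv2.resize(t[0:80,460:610],None,fx=5,fy=5,interpolation=cv2.INTER_CUBIC)
import numpy as np
o=np.vstack([a[:290],b[:290]]);cv2.imwrite('pics/w4z.png',cv2.convertScaleAbs(o,alpha=1.5))
```

```text
(no output)
```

View pics/w4z.png

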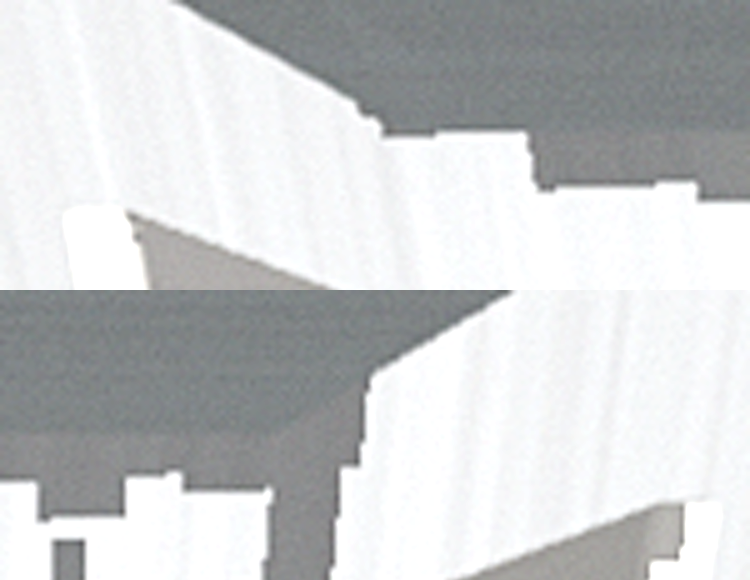

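Run:
```python
from h import *
np.set_printoptions(precision=4,suppress=True)
c,s=pickle.load(open('w4.pkl','rb'));W=w2c(c,s)
L=onz(c,(110.4,26),0,W);R=onz(c,(514.4,28),0,W);print(L,R,R-L,(L+R)/2)
l=onz(c,(42.4,41.6),.082,W);r=onz(c,(604.4,42.4),.082,W);print(l,r,r-l,(l+r)/2)
l2=onz(c,(117,66),.047,W);print('lip',onz(c,(320,66),.047,W))
y=np.array(s['eef_rot'])[:,1]
print('lateral offset bar-tray',y@((L+R)/2-(l+r)/2), 'bar-tcp',y@((L+R)/2-s['eef_pos']),'tray-tcp',y@((l+r)/2-s['eef_pos']))
```

```text
[0.3884 0.1603 0.    ] [0.6084 0.1499 0.    ] [ 0.22   -0.0103  0.    ] [0.4984 0.1551 0.    ]
[0.4076 0.1312 0.082 ] [0.5981 0.1228 0.082 ] [ 0.1905 -0.0084  0.    ] [0.5029 0.127  0.082 ]
lip [0.5013 0.1264 0.047 ]
lateral offset bar-tray -0.005953903801084435 bar-tcp -0.0050703773174235476 tray-tcp 0.0008835264836608867
```

move_arm:
  linear:
    - [-0.005,0.01,0]
    - [0,0.01,-0.003]
    - [0,0,-0.003]
    - [0,0,-0.001]
    - [0,0,0]
    - [0,0,0]
  dr:
    - [0,0,-0.003]
    - [0,0,0]
    - [0,0,0]
    - [0,0,0]
    - [0,0,0]
    - [0,0,0]
  grip: [0,0,0,0,0,0]

```text
t: 7.25
eef_pos: [0.4912, 0.0501, 0.0625]
eef_rot: [[0.047, 0.999, -0.002], [0.999, -0.047, 0.002], [0.002, -0.002, -1.0]]
ft_force: [-9.2, 5.5, 10.7]
width: 0.0131
```

Run:
```python
from h import *
c,s=look('wrist','w5');print(s['t'],s['eef_pos'],s['ft_force'],s['width'])
cv2.imwrite('pics/w5z.png',cv2.convertScaleAbs(c['img'][:120],alpha=1.5))
```

```text
7.25 [0.4911958  0.05010872 0.06253466] [-9.17380889  5.47791429 10.6531993 ] 0.013119270283862445
```

View pics/w5z.png

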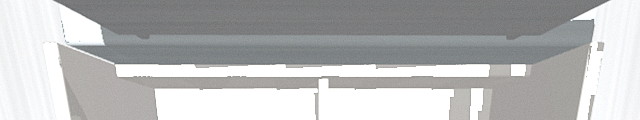

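move_arm:
  linear:
    - [0,0,0.0015]
    - [0,0.004,0]
    - [0,0.002,0]
    - [0,0.001,0]
    - [0,0,0]
  dr:
    - [0,0,0]
    - [0,0,0]
    - [0,0,0]
    - [0,0,0]
    - [0,0,0]
  grip: [0,0,0,0,0]

```text
t: 7.8
eef_pos: [0.4916, 0.0561, 0.0627]
eef_rot: [[0.048, 0.999, 0.0], [0.999, -0.048, 0.0], [0.0, 0.0, -1.0]]
ft_force: [-0.0, -0.8, -3.5]
width: 0.0133
```

Run:
```python
from h import *
c,s=look('wrist','w6');print(s['t'],s['eef_pos'],s['ft_force'],s['width'])
cv2.imwrite('pics/w6z.png',cv2.convertScaleAbs(c['img'][:120],alpha=1.5))
c,s=look('top','t6')
cv2.imwrite('pics/t6c.png',cv2.resize(c['img'][220:370,170:320],None,fx=4,fy=4,interpolation=cv2.INTER_CUBIC))
```

```text
7.8 [0.49155774 0.05610045 0.06265433] [-0.01149624 -0.80632096 -3.46732319] 0.01325798878700858
```

View pics/w6z.png

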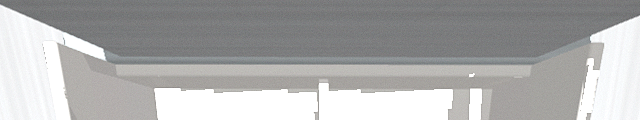

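View pics/t6c.png

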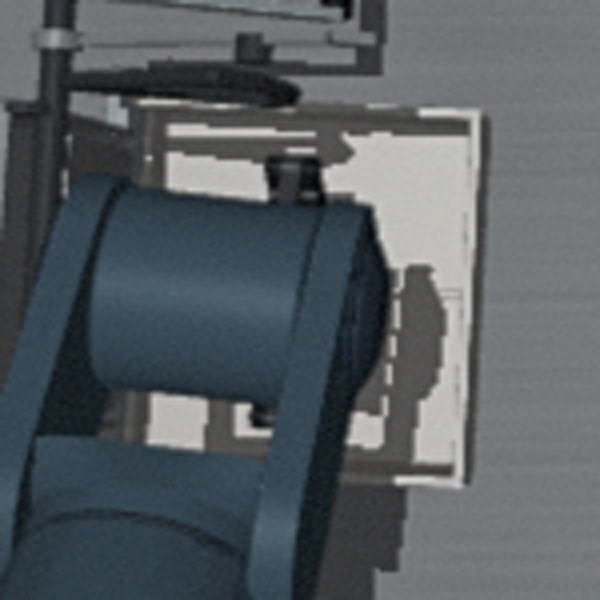

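move_arm:
  linear:
    - [0.0015,0,0]
    - [0,0.001,0]
    - [0,0.001,0]
    - [0,0.001,0]
    - [0,0,0]
  dr:
    - [0,0,0]
    - [0,0,0]
    - [0,0,0]
    - [0,0,0]
    - [0,0,0]
  grip: [0,0,0,0,0]

```text
t: 8.4
eef_pos: [0.4923, 0.0563, 0.0632]
eef_rot: [[0.047, 0.999, -0.003], [0.999, -0.047, -0.006], [-0.006, -0.003, -1.0]]
ft_force: [-9.2, -14.6, 4.5]
width: 0.0133
```

move_arm:
  linear:
    - [0,-0.001,-0.001]
    - [0,-0.0005,-0.0005]
    - [0,0,0]
  dr:
    - [0,0,0]
    - [0,0,0]
    - [0,0,0]
  grip: [0,0,0]

```text
t: 8.7
eef_pos: [0.4925, 0.0559, 0.0625]
eef_rot: [[0.047, 0.999, -0.003], [0.999, -0.047, -0.003], [-0.003, -0.003, -1.0]]
ft_force: [-11.6, -9.3, 11.7]
width: 0.0135
```

Run:
```python
from h import *
c,s=look('wrist','w7');print(s['t'],s['eef_pos'],s['ft_force'],s['width'])
cv2.imwrite('pics/w7z.png',cv2.convertScaleAbs(cv2.resize(c['img'][:90,20:620],None,fx=1.33,fy=2),alpha=1.7))
```

```text
8.7 [0.49247152 0.05593577 0.06254678] [-11.55229701  -9.27134863  11.68796991] 0.013461447966972987
```

View pics/w7z.png

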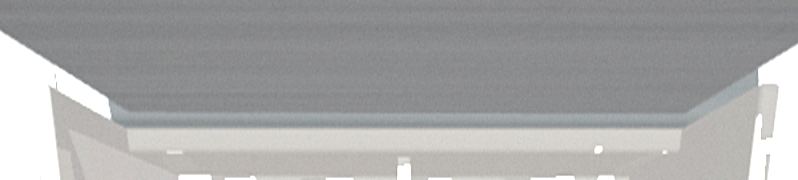

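move_arm:
  linear:
    - [0,0,0]
    - [0,0,0]
    - [0,0,0]
    - [0,0,0]
    - [0,0,0.02]
    - [0,0,0.03]
    - [0,-0.03,0.04]
    - [0,-0.04,0.04]
    - [0,-0.04,0.04]
    - [0,-0.03,0.02]
  dr:
    - [0,0,0]
    - [0,0,0]
    - [0,0,0]
    - [0,0,0]
    - [0,0,0]
    - [0,0,0]
    - [0,0,0]
    - [0,0,0]
    - [0,0,0]
    - [0,0,0]
  grip: [0.4,0.6,0.8,1,1,1,1,1,1,1]

```text
t: 9.75
eef_pos: [0.4941, -0.075, 0.2457]
eef_rot: [[0.048, 0.999, 0.005], [0.999, -0.048, -0.002], [-0.002, 0.005, -1.0]]
ft_force: [0.8, 0.1, 0.6]
width: 0.0855
```

Run:
```python
from h import *
c,s=look('wrist','w8');print(s['t'],s['eef_pos'],s['ft_force'],s['width'])
c,s=look('top','t8')
cv2.imwrite('pics/t8c.png',cv2.resize(c['img'][170:370,140:340],None,fx=3,fy=3,interpolation=cv2.INTER_CUBIC))
c,s=look('scene','s8')
cv2.imwrite('pics/s8c.png',cv2.resize(c['img'][100:300,270:470],None,fx=3,fy=3,interpolation=cv2.INTER_CUBIC))
```

```text
9.75 [ 0.49409056 -0.07499011  0.24566879] [0.82654496 0.05628624 0.62294293] 0.08546988196815103
```

View pics/w8.png

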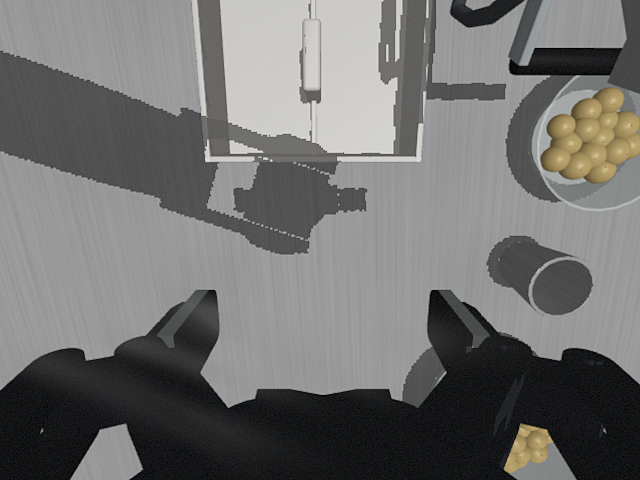

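View pics/t8c.png

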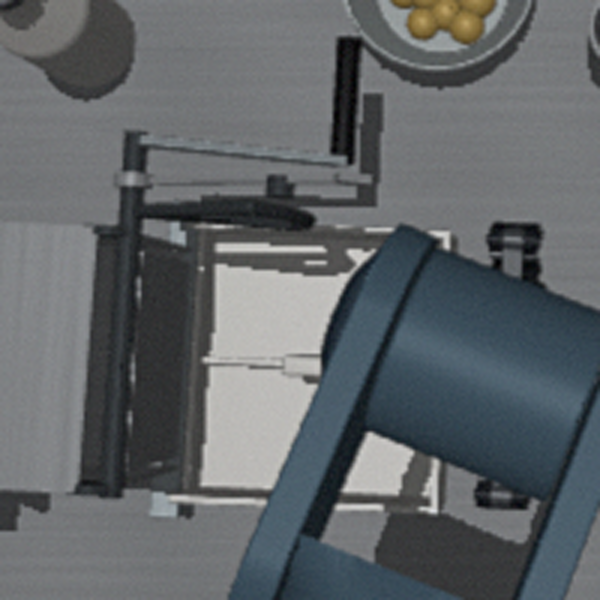

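View pics/s8c.png

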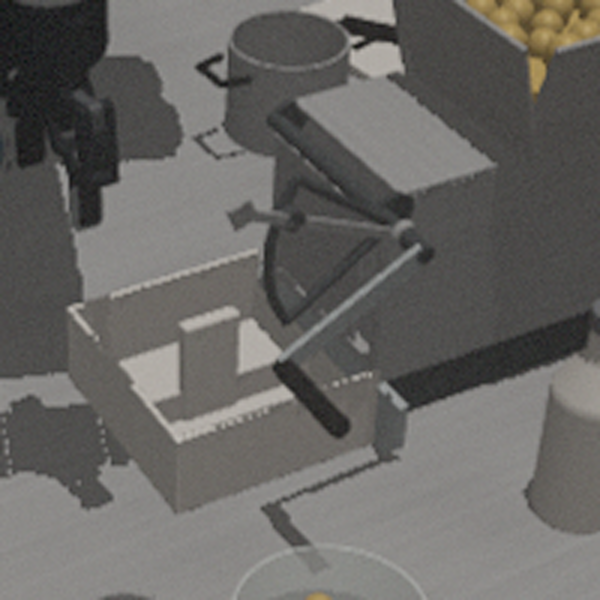

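```bash
cat >> h.py <<'E'
O=np.array([.4984,.1551,0]);a=np.radians(87.35)
mx=np.array([np.cos(a),np.sin(a),0]);my=np.array([-np.sin(a),np.cos(a),0])
Mf=lambda P:np.array([mx@(P-O),my@(P-O),P[2]])
qq=lambda x,y,ox,oy,k:((x+.5)/k+ox-.5,(y+.5)/k+oy-.5)
E
python3 - <<'E'
from h import *
np.set_printoptions(precision=4,suppress=True)
c,s=pickle.load(open('w8.pkl','rb'));W=w2c(c,s)
l=onz(c,(206,161),.075,W);r=onz(c,(422,161),.075,W);print('back',Mf(l),Mf(r),Mf((l+r)/2))
print('handle',[Mf(onz(c,p,.1,W)) for p in [(304,20),(320,20),(320,90),(304,90)]])
sc,_=pickle.load(open('s8.pkl','rb'));Ws=w2c(sc)
P=lambda x,y,lat:Mf(onplane(sc,qq(x,y,270,100,3),my,O-lat*my,Ws))
print('tip',P(241,215,.106),'hub',P(404,233,.106),'mid',P(330,224,.106))
print('arm outer',P(280,361,.13),P(422,250,.13))
print('grip ends',P(283,368,.135),P(343,428,.215))
tp,_=pickle.load(open('t8.pkl','rb'));Wt=w2c(tp)
print('tip tri',[Mf(x) if i==0 else x for i,x in enumerate(tri([(sc,qq(241,215,270,100,3),Ws),(tp,qq(352,179,140,170,3),Wt)]))])
print('shaft top cam',Mf(onz(tp,qq(133,132,140,170,3),.21)),Mf(onz(tp,qq(113,490,140,170,3),.21)))
print('grip top cam',Mf(onz(tp,qq(349,38,140,170,3),.148)),Mf(onz(tp,qq(344,163,140,170,3),.148)))
cv2.imwrite('pics/s8p.png',cv2.resize(sc['img'][155:225,335:425],None,fx=8,fy=8,interpolation=cv2.INTER_CUBIC))
E
```

```text
back [-0.1805  0.0951  0.075 ] [-0.1807 -0.0952  0.075 ] [-0.1806 -0.      0.075 ]
handle [array([-0.0779,  0.0062,  0.1   ]), array([-0.0779, -0.0056,  0.1   ]), array([-0.1258, -0.0055,  0.1   ]), array([-0.1257,  0.0069,  0.1   ])]
tip [-0.1401 -0.106   0.2693] hub [-0.0009 -0.106   0.2098] mid [-0.0665 -0.106   0.2385]
arm outer [-0.1173 -0.13    0.1509] [-0.0016 -0.13    0.2098]
grip ends [-0.1177 -0.135   0.1482] [-0.1182 -0.215   0.1523]
tip tri [array([-0.1384, -0.1051,  0.2684]), [array([ 0.5, -0.1]), array([0.6, 0.3])]]
shaft top cam [ 0.0031 -0.1347  0.21  ] [0.0006 0.0761 0.21  ]
grip top cam [-0.1134 -0.2089  0.148 ] [-0.1145 -0.1283  0.148 ]
```

View pics/s8p.png

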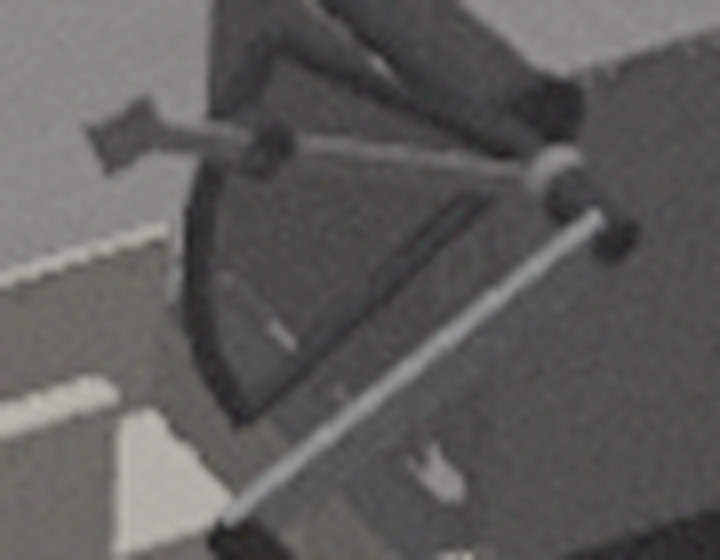

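move_arm:
  linear:
    - [0.018,0,0.005]
    - [0.018,0,0]
    - [0.018,0,0]
    - [0.018,0,0]
    - [0.018,0,0]
    - [0.018,0,0]
    - [0.018,0.02,0]
    - [0.018,0.02,0]
    - [0.018,0.02,0]
    - [0.017,0.02,0]
  dr:
    - [0,0,-0.14]
    - [0,0,-0.14]
    - [0,0,-0.14]
    - [0,0,-0.14]
    - [0,0,-0.14]
    - [0,0,-0.14]
    - [0,0,-0.14]
    - [0,0,-0.14]
    - [0,0,-0.14]
    - [0,0,-0.14]
  grip: [1,1,1,1,1,1,1,1,1,1]

```text
t: 10.9
eef_pos: [0.6718, 0.0092, 0.2447]
eef_rot: [[0.993, 0.118, -0.003], [0.118, -0.993, 0.001], [-0.003, -0.001, -1.0]]
ft_force: [0.3, 0.4, 0.7]
width: 0.0851
```

move_arm:
  linear:
    - [0,0.02,0]
    - [0,0.008,0]
    - [0,0,0]
    - [0,0,0]
  dr:
    - [0,0,-0.14]
    - [0,0,-0.031]
    - [0,0,0]
    - [0,0,0]
  grip: [1,1,1,1]

```text
t: 11.3
eef_pos: [0.6713, 0.0357, 0.2455]
eef_rot: [[0.999, -0.046, -0.002], [-0.046, -0.999, 0.0], [-0.002, -0.0, -1.0]]
ft_force: [0.5, 0.3, 0.5]
width: 0.0854
```

Run:
```python
from h import *
c,s=look('wrist','w9');print(s['t'],s['eef_pos'],s['eef_rot'],s['ft_force'],s['width'])
W=w2c(c,s)
for lat in (.135,.175,.215): print(proj(c,O-.114*mx-lat*my+[0,0,.1477],W))
```

```text
11.3 [0.67130974 0.03570704 0.24550011] [[ 9.98932460e-01 -4.61370176e-02 -2.30565936e-03]
 [-4.61366424e-02 -9.98935115e-01  2.15680828e-04]
 [-2.31315496e-03 -1.09075199e-04 -9.99997319e-01]] [0.48152403 0.34578317 0.46006176] 0.08541317874264616
[325.47698833 293.75560574]
[325.64163189 242.54669487]
[325.8206608  186.86352632]
```

View pics/w9.png

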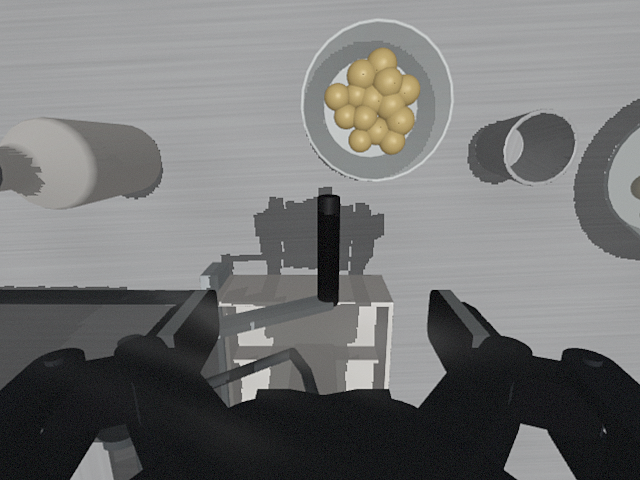

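move_arm:
  linear:
    - [-0.003,-0.003,-0.04]
    - [0,0,-0.04]
    - [0,0,-0.038]
    - [0,0,0]
    - [0,0,0]
    - [0,0,0]
    - [0,0,0]
    - [0,0,0]
    - [0,0,0]
  dr:
    - [0,0,0]
    - [0,0,0]
    - [0,0,0]
    - [0,0,0]
    - [0,0,0]
    - [0,0,0]
    - [0,0,0]
    - [0,0,0]
    - [0,0,0]
  grip: [1,1,1,1,0,0,0,0,0]
  force: 30

```text
t: 12.25
eef_pos: [0.6697, 0.0321, 0.1305]
eef_rot: [[0.999, -0.048, 0.002], [-0.048, -0.999, 0.001], [0.002, -0.001, -1.0]]
ft_force: [-1.1, -0.9, 3.4]
width: 0.0151
```

Run:
```python
from h import *
c,s=look('wrist','w10');print(s['t'],s['eef_pos'],Mf(s['eef_pos']),s['ft_force'],s['width'])
```

```text
12.25 [0.66974873 0.03206681 0.13054202] [-0.11497936 -0.1768539   0.13054202] [-1.06252629 -0.87516517  3.40500105] 0.015081041412003976
```

View pics/w10.png

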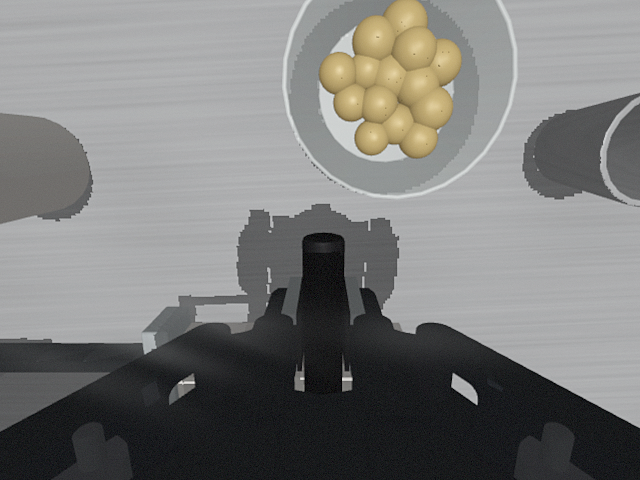

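move_arm:
  linear:
    - [0,-0.0057,0.0117]
    - [0,-0.0044,0.0122]
    - [0,-0.0032,0.0126]
    - [0,-0.002,0.0128]
    - [0,-0.0006,0.013]
    - [0,0.0006,0.013]
    - [0,0.002,0.0128]
    - [0,0.0032,0.0126]
    - [0,0,0]
    - [0,0,0]
  dr:
    - [0,0,0]
    - [0,0,0]
    - [0,0,0]
    - [0,0,0]
    - [0,0,0]
    - [0,0,0]
    - [0,0,0]
    - [0,0,0]
    - [0,0,0]
    - [0,0,0]
  grip: [0,0,0,0,0,0,0,0,0,0]

```text
t: 13.3
eef_pos: [0.669, 0.0204, 0.2308]
eef_rot: [[0.999, -0.049, 0.0], [-0.049, -0.999, -0.003], [0.0, 0.003, -1.0]]
ft_force: [-0.7, -5.6, -1.7]
width: 0.0147
```

Run:
```python
from h import *
c,s=look('wrist','w11');print(s['t'],s['eef_pos'],Mf(s['eef_pos']),s['ft_force'],s['width'])
c,_=look('scene','s11')
cv2.imwrite('pics/s11p.png',cv2.resize(c['img'][155:225,335:425],None,fx=8,fy=8,interpolation=cv2.INTER_CUBIC))
```

```text
13.3 [0.66897863 0.02042064 0.23082834] [-0.12664868 -0.17662308  0.23082834] [-0.65851119 -5.60567574 -1.68705863] 0.014685286142251173
```

View pics/s11p.png

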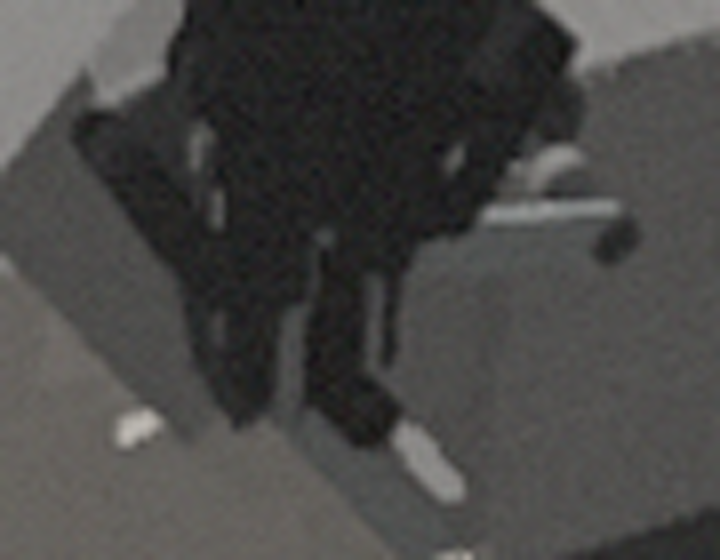

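View pics/w11.png

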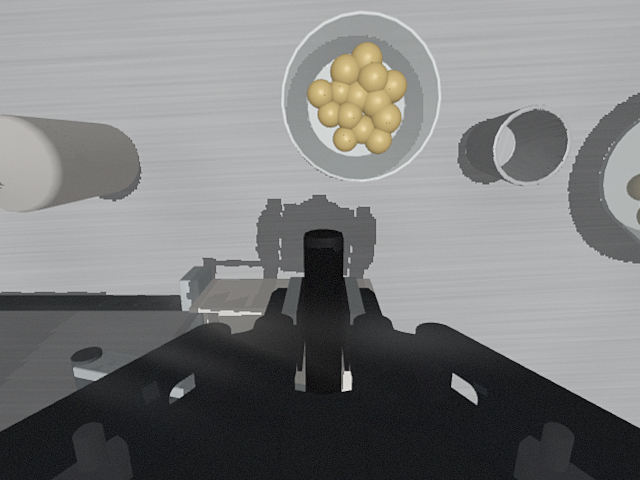

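move_arm:
  linear:
    - [0,0.003,0.008]
    - [0,0.002,0.005]
    - [0,0,0]
    - [0,0,0]
    - [0,0,0]
  dr:
    - [0,0,0]
    - [0,0,0]
    - [0,0,0]
    - [0,0,0]
    - [0,0,0]
  grip: [0,0,0,0,0]

```text
t: 13.9
eef_pos: [0.6692, 0.0243, 0.2437]
eef_rot: [[0.999, -0.049, 0.001], [-0.049, -0.999, -0.005], [0.001, 0.005, -1.0]]
ft_force: [-0.6, -7.7, -0.8]
width: 0.0147
```

Run:
```python
from h import *
c,s=look('wrist','w12');print(s['t'],s['eef_pos'],Mf(s['eef_pos']),s['ft_force'],s['width'])
c,_=look('scene','s12');t,_=look('top','t12')
cv2.imwrite('pics/s12p.png',cv2.resize(c['img'][145:235,325:425],None,fx=6,fy=6,interpolation=cv2.INTER_CUBIC))
cv2.imwrite('pics/t12p.png',cv2.resize(t['img'][170:370,140:340],None,fx=3,fy=3,interpolation=cv2.INTER_CUBIC))
```

```text
13.9 [0.66916241 0.02428143 0.24368809] [-0.12278352 -0.17662816  0.24368809] [-0.63356245 -7.65748908 -0.78291026] 0.01465429082773747
```

View pics/s12p.png

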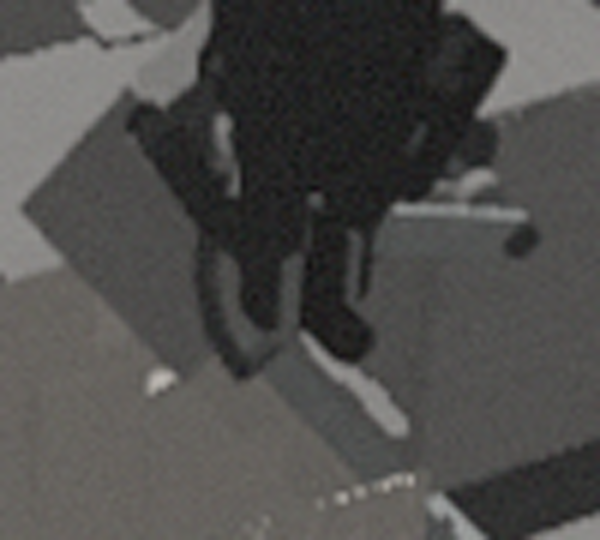

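View pics/t12p.png

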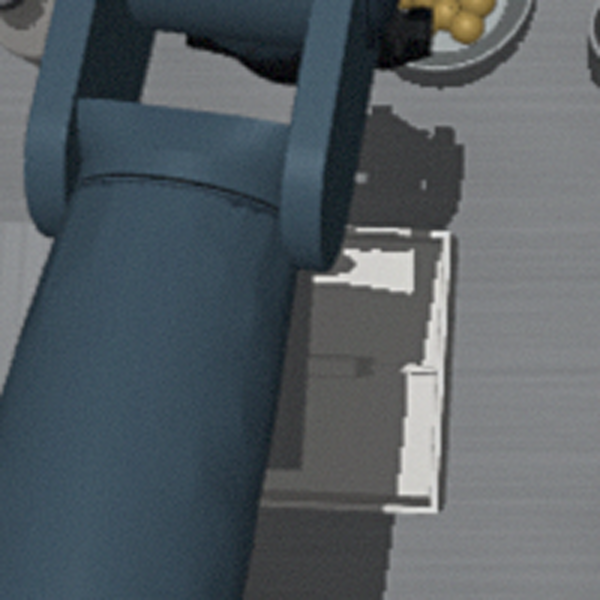

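Run:
```python
from h import *
np.set_printoptions(precision=4,suppress=True)
sc,_=pickle.load(open('s8.pkl','rb'));Ws=w2c(sc)
P=lambda p,lat:Mf(onplane(sc,p,my,O-lat*my,Ws))
s8=lambda x,y:qq(x,y,335,155,8)
for n,pt in [('center',(127,131)),('lefttip',(85,130)),('top',(150,95)),('bot',(110,172)),('shaft1',(190,135)),('shaft2',(320,147)),('shaft3',(440,160)),('hub',(555,172))]:
    v=P(s8(*pt),.106);print(n,v,'ang',np.arctan2(v[2]-.21,-.002-v[0]))
print('arm q0',[P(s8(*p),.13) for p in [(228,517),(600,215)]])
s12,_=pickle.load(open('s12.pkl','rb'))
A=[P(qq(*p,325,145,6),.13) for p in [(395,209),(527,215)]];print('arm s12',A,np.arctan2(A[0][2]-A[1][2],A[1][0]-A[0][0]))
A=[P(s8(*p),.13) for p in [(482,214),(620,207)]];print('arm s11',A,np.arctan2(A[0][2]-A[1][2],A[1][0]-A[0][0]))
# w1 zoom
d=pickle.load(open('cams0.pkl','rb'));t=d['top'];c,st=pickle.load(open('w1.pkl','rb'));W=w2c(c,st)
im=np.hstack([cv2.resize(t['img'][200:260,200:280],None,fx=5,fy=5,interpolation=cv2.INTER_CUBIC),cv2.resize(c['img'][20:80,100:180],None,fx=5,fy=5,interpolation=cv2.INTER_CUBIC)])
cv2.imwrite('pics/tipz.png',cv2.convertScaleAbs(im,alpha=1.4))
```

```text
center [-0.1391 -0.106   0.27  ] ang 0.41221222364085736
lefttip [-0.1516 -0.106   0.2742] ang 0.4052782921954581
top [-0.1327 -0.106   0.2789] ang 0.48522192387512575
bot [-0.1437 -0.106   0.2588] ang 0.33172809763800926
shaft1 [-0.1201 -0.106   0.2628] ang 0.4200582860775722
shaft2 [-0.0797 -0.106   0.2463] ang 0.43665976044157373
shaft3 [-0.0409 -0.106   0.2298] ang 0.47113669882318715
hub [-0.0024 -0.106   0.2136] ang 1.4712747275462643
arm q0 [array([-0.1173, -0.13  ,  0.1532]), array([-0.0041, -0.13  ,  0.2148])]
arm s12 [array([-0.0549, -0.13  ,  0.2364]), array([ 0.0032, -0.13  ,  0.215 ])] 0.35282168881411174
arm s11 [array([-0.0431, -0.13  ,  0.2278]), array([ 0.0023, -0.13  ,  0.2153])] 0.26844132963162565
```

View pics/tipz.png

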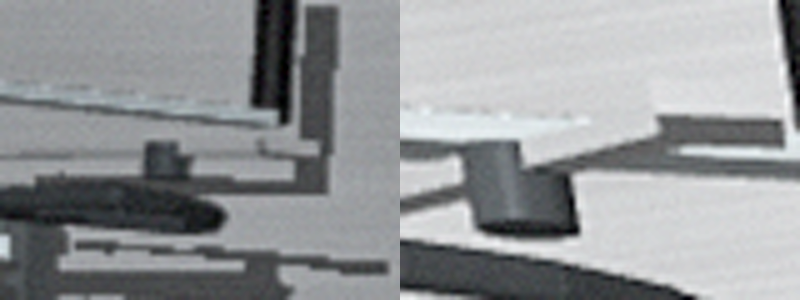

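Run:
```python
from h import *
np.set_printoptions(precision=4,suppress=True)
s12,_=pickle.load(open('s12.pkl','rb'));s8,_=pickle.load(open('s8.pkl','rb'));W=w2c(s12)
P=lambda p,lat:Mf(onplane(s12,p,my,O-lat*my,W))
def edge(c,x0,x1,ya,yb):
    g=cv2.cvtColor(c['img'],cv2.COLOR_BGR2GRAY).astype(float);pts=[]
    for x in range(x0,x1):
        col=g[ya:yb,x];b=np.clip(col-np.percentile(col,60),0,None)
        k=np.argmax(b);w=b[max(0,k-1):k+2];pts.append((x,ya+max(0,k-1)+(w*np.arange(len(w))).sum()/w.sum()))
    return np.array(pts)
e=edge(s12,393,411,176,184);print(e)
s11,_=pickle.load(open('s11.pkl','rb'));e1=edge(s11,397,411,177,185);print(e1)
for E_ in(e,e1):
    v=np.array([P(p,.13) for p in E_]);print(np.arctan(-np.polyfit(v[:,0],v[:,2],1)[0]),np.polyval(np.polyfit(v[:,0],v[:,2],1),-.002))
cv2.imwrite('pics/arm12.png',np.hstack([cv2.resize(i['img'][165:195,380:420],None,fx=9,fy=9,interpolation=cv2.INTER_NEAREST) for i in(s11,s12)]))
```

```text
[[393.     179.4761]
 [394.     179.4685]
 [395.     179.463 ]
 [396.     179.4615]
 [397.     179.5   ]
 [398.     179.4865]
 [399.     179.5159]
 [400.     179.4561]
 [401.     179.5   ]
 [402.     179.5549]
 [403.     176.    ]
 [404.     180.0833]
 [405.     179.9664]
 [406.     180.0328]
 [407.     180.0323]
 [408.     180.3373]
 [409.     180.3368]
 [410.     180.3547]]
[[397.     181.274 ]
 [398.     181.3132]
 [399.     181.2165]
 [400.     181.0576]
 [401.     181.2938]
 [402.     180.8431]
 [403.     180.6719]
 [404.     180.8326]
 [405.     180.8026]
 [406.     180.61  ]
 [407.     180.5123]
 [408.     180.5123]
 [409.     180.4696]
 [410.     180.4444]]
0.3577107761560607 0.21776305377204574
0.2470910252434732 0.21695920224742882
```

View pics/arm12.png

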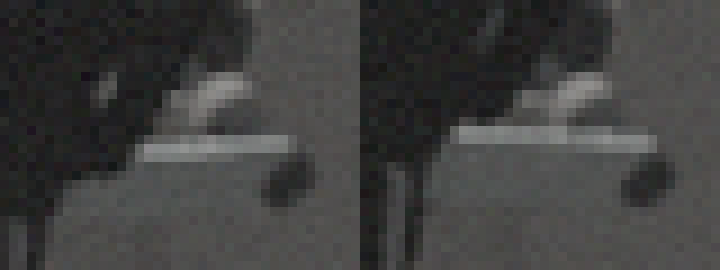

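Run:
```python
import cv2,numpy as np
o=[]
for n in('w10','w11','w12'):
    im=cv2.imread(f'pics/{n}.png')[215:400,270:380];o.append(cv2.convertScaleAbs(cv2.resize(im,None,fx=2.4,fy=2.4,interpolation=cv2.INTER_CUBIC),alpha=2.2))
cv2.imwrite('pics/bar3.png',np.hstack(o))
```

```text
(no output)
```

View pics/bar3.png

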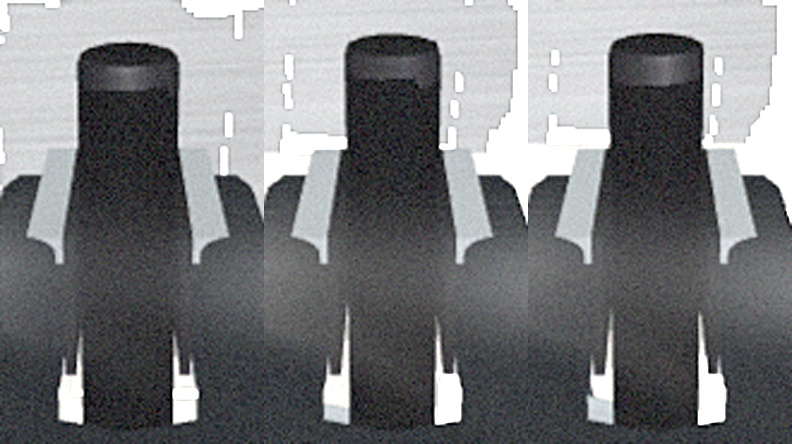

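```bash
cat > arm.py <<'E'
from h import *
np.set_printoptions(precision=4,suppress=True)
def avg(n):
    I=0
    for i in range(n):
        c=bot.camera('scene');I=I+c['img'].astype(float)
    return c,I/n
def edge(g,x0,x1,ya,yb):
    pts=[]
    for x in range(x0,x1):
        col=g[ya:yb,x];b=np.clip(col-np.median(col)-4,0,None)
        k=np.argmax(b);lo=max(0,k-1);w=b[lo:k+2];pts.append((x,ya+lo+(w*np.arange(len(w))).sum()/w.sum()))
    return np.array(pts)
def ang(c,pts,lat):
    W=w2c(c);v=np.array([Mf(onplane(c,p,my,O-lat*my,W)) for p in pts])
    r=np.ones(len(v),bool)
    for _ in range(3):
        f=np.polyfit(v[r,0],v[r,2],1);res=v[:,2]-np.polyval(f,v[:,0]);r=abs(res)<max(2*res[r].std(),.0003)
    return np.arctan(-f[0]),np.polyval(f,-.002),res[r].std(),r.sum()
E
python3 - <<'E'
from arm import *
c,I=avg(8);print(bot.get_state()['t'],bot.get_state()['eef_pos'],bot.get_state()['ft_force'])
g=I.mean(2);e=edge(g,391,412,176,184);print(ang(c,e,.13));print(e.T)
cv2.imwrite('pics/avg12.png',cv2.resize(I[165:195,380:420].astype(np.uint8),None,fx=15,fy=15,interpolation=cv2.INTER_NEAREST))
# pointer: average of stored scene frames w/o occlusion
J=sum(pickle.load(open(f'{n}.pkl','rb'))[0]['img'].astype(float) for n in('s4','s8'))
J=(J+pickle.load(open('cams0.pkl','rb'))['scene']['img'])/3
cv2.imwrite('pics/avgp.png',cv2.resize(J[160:190,340:410].astype(np.uint8),None,fx=11,fy=11,interpolation=cv2.INTER_NEAREST))
E
```

```text
14.45 [0.6692 0.0243 0.2437] [-0.2223 -8.5544 -0.2508]
(np.float64(0.36064971739972124), np.float64(0.2169891164723104), np.float64(0.0003573200771861749), np.int64(19))
[[391.     392.     393.     394.     395.     396.     397.     398.
  399.     400.     401.     402.     403.     404.     405.     406.
  407.     408.     409.     410.     411.    ]
 [179.4528 179.4658 179.4873 179.4905 179.4446 179.4647 179.4977 179.4954
  179.5079 179.5082 179.5236 179.5285 176.     180.1348 180.0774 180.0452
  180.0342 180.3488 180.3543 180.3615 180.3681]]
```

View pics/avg12.png

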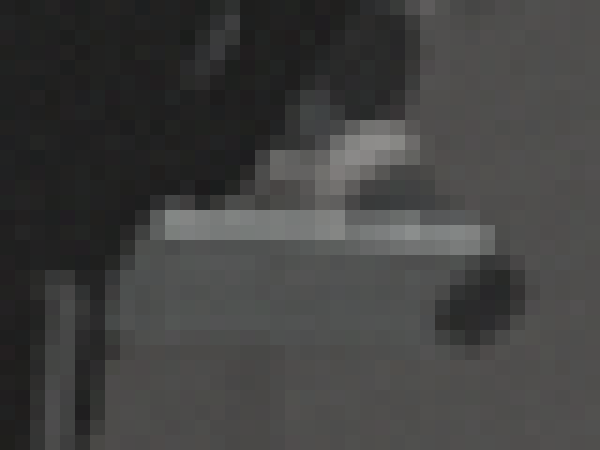

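View pics/avgp.png

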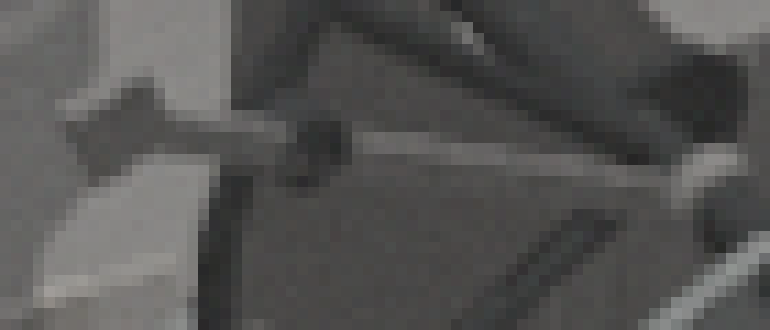

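```bash
cat > bar.py <<'E'
from h import *
np.set_printoptions(precision=4,suppress=True)
def cross(v,th):
    k=len(v)//2
    r=k
    while v[r]<th:r+=1
    l=k
    while v[l]<th:l-=1
    return l+(v[l]-th)/(v[l]-v[l+1]), r-1+(th-v[r-1])/(v[r]-v[r-1])
def barz(c,I,rows=range(246,274,3)):
    g=I.mean(2);T=np.array(c['T_tool_cam']);out=[]
    for y in rows:
        v=g[y,290:360];a,b=cross(v,.5*(np.median(v[25:45])+min(v[:9].min(),v[-9:].min())));a+=290;b+=290
        f=c['fx'];d=np.hypot(1,(y-c['cy'])/f)  # ray len per depth in plane
        hw=(b-a)/2/f/d; L=.008*np.sqrt(1+1/hw**2); # distance in the plane perpendicular-ish
        u=(y-c['cy'])/f; w=((a+b)/2-c['cx'])/f
        # axis distance: bar along camera row dir tilted; iterate: plane containing cam centre & bar axis -> use depth
        p=np.array([w,u,1.])
        # depth such that perpendicular (to bar axis & col dir) distance gives half width
        ax=T[:3,:3].T@np.array([1,0,0]); n=np.cross(ax,[1,0,0]);n/=np.linalg.norm(n)
        # silhouette tangent planes: angle alpha with sin(alpha)=r/D; D=dist of camera to axis
        ea=np.array([(a-c['cx'])/f,u,1]);eb=np.array([(b-c['cx'])/f,u,1])
        pa=ea-ax*(ea@ax);pb=eb-ax*(eb@ax)
        al=.5*np.arccos(pa@pb/np.linalg.norm(pa)/np.linalg.norm(pb));D=.008/np.sin(al)
        m=pa/np.linalg.norm(pa)+pb/np.linalg.norm(pb);m/=np.linalg.norm(m)
        X=T[:3,:3]@(m*D)+T[:3,3];out.append((b-a,X[1],X[2]))
    return np.array(out)
E
python3 - <<'E'
from bar import *
for n in('w10','w11','w12'):
    c,s=pickle.load(open(n+'.pkl','rb'));o=barz(c,c['img'].astype(float));print(n,o[:,0],np.median(o[:,1:],0),o[:,2].std())
E
```

```text
w10 [42.9279 42.5897 42.2249 41.8172 41.6881 41.5988 41.6387 41.5073 41.3532
 41.2937] [ 0.0007 -0.0167] 0.0008062140159185743
w11 [40.2001 39.6296 39.6134 39.3374 39.2763 39.2583 39.2554 39.0705 38.6945
 38.1116] [ 0.0008 -0.0088] 0.0010443376442355245
w12 [39.815  39.8272 39.3373 39.2829 39.3189 39.1826 39.2287 39.1494 38.4129
 37.6378] [ 0.0006 -0.0086] 0.0014503553160425718
```

Run:
```python
from arm import *
J=sum(pickle.load(open(f'{n}.pkl','rb'))[0]['img'].astype(float) for n in('s4','s8'))
c=pickle.load(open('cams0.pkl','rb'))['scene'];J=((J+c['img'])/3).mean(2)
e=edge(J,373,399,170,180);
print(e[:,1]);print(ang(c,e,.106))
W=w2c(c);P=lambda p,lat:Mf(onplane(c,p,my,O-lat*my,W))
h=P((350.3,171.4),.106);f=ang(c,e,.106);print(h)
b=f[1]-.21
print('with bias removed', np.arctan2(h[2]-f[1],-.002-h[0]), 'no bias',np.arctan2(h[2]-.21,-.002-h[0]))
# head+shaft fit
q=np.vstack([e,[[350.3,171.4]]*8]);print(ang(c,q,.106))
# lever at q=0
A=np.array([(228,517),(600,215)]);
K=c['img'].astype(float).mean(2);pts=[]
for y in range(186,219):
    x0=int(360+(219-y)/(219-181)*48);row=K[y,x0-5:x0+6];r=np.clip(row-np.median(row),0,None);k=np.argmax(r);lo=max(0,k-2);w=r[lo:k+3];pts.append((x0-5+lo+(w*np.arange(len(w))).sum()/w.sum(),y))
print('lever0',ang(c,np.array(pts),.13))
```

```text
[172.435  172.4529 172.5197 172.5037 172.564  172.7263 172.9709 173.3923
 173.4364 173.5178 173.5026 173.5258 173.7503 174.0904 174.3875 174.3782
 174.464  174.4466 174.476  174.7457 174.8769 175.1889 175.4378 175.6816
 175.5864 175.6311]
(np.float64(0.4264551219215584), np.float64(0.21225554327812127), np.float64(0.00037132716533646416), np.int64(26))
[-0.1394 -0.106   0.2689]
with bias removed 0.3911148847281507 no bias 0.4050636302155507
(np.float64(0.38068885420389237), np.float64(0.2146934641365303), np.float64(0.0010719047513369228), np.int64(34))
lever0 (np.float64(-0.49657682769238565), np.float64(0.21646408256501323), np.float64(0.00019761846203041985), np.int64(30))
```

move_arm:
  linear:
    - [0,-0.001,0.001]
    - [0,-0.001,0.001]
    - [0,-0.001,0.001]
    - [0,-0.001,0.001]
    - [0,-0.0005,0.0005]
    - [0,0,0]
    - [0,0,0]
  dr:
    - [-0.1,0.005,0]
    - [-0.1,0.005,0]
    - [-0.1,0.005,0]
    - [-0.1,0.005,0]
    - [-0.1,0.005,0]
    - [0,0,0]
    - [0,0,0]
  grip: [0,0,0,0,0,0,0]

```text
t: 15.15
eef_pos: [0.669, 0.0203, 0.2497]
eef_rot: [[0.999, -0.044, -0.025], [-0.051, -0.874, -0.483], [-0.0, 0.484, -0.875]]
ft_force: [-1.8, -7.7, 3.6]
width: 0.015
```

Run:
```python
from bar import *
c,s=look('wrist','w13');I=c['img'].astype(float)
for i in range(4): I=I+bot.camera('wrist')['img']
o=barz(c,I/5);b=np.median(o[:,1:],0);print(o[:,0],b)
print(s['t'],s['eef_pos'],Mf(s['eef_pos']),np.round(s['eef_rot'],3),s['ft_force'],s['width'])
B=Mf(np.array(s['eef_pos'])+np.array(s['eef_rot'])@[0,b[0],b[1]]);print('bar',B,'q',.5+np.arctan2(B[2]-.21,-.001-B[0]),'r',np.hypot(B[2]-.21,B[0]+.001))
c,_=look('scene','s13')
cv2.imwrite('pics/s13p.png',cv2.resize(c['img'][115:235,315:425],None,fx=5,fy=5,interpolation=cv2.INTER_CUBIC))
```

```text
[41.0557 40.9674 41.0218 40.937  40.75   40.5678 40.4641 40.3173 40.2277
 40.0436] [ 0.0012 -0.0128]
15.15 [0.669  0.0203 0.2497] [-0.1268 -0.1767  0.2497] [[ 0.999 -0.044 -0.025]
 [-0.051 -0.874 -0.483]
 [-0.     0.484 -0.875]] [-1.7886 -7.6738  3.5515] 0.015023883578778669
bar [-0.1217 -0.1767  0.2615] q 0.9029172708133628 r 0.13122394418797567
```

View pics/s13p.png

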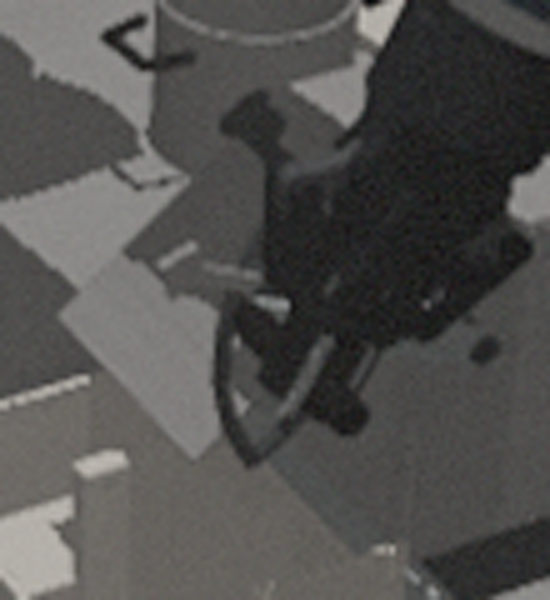

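View pics/w13.png

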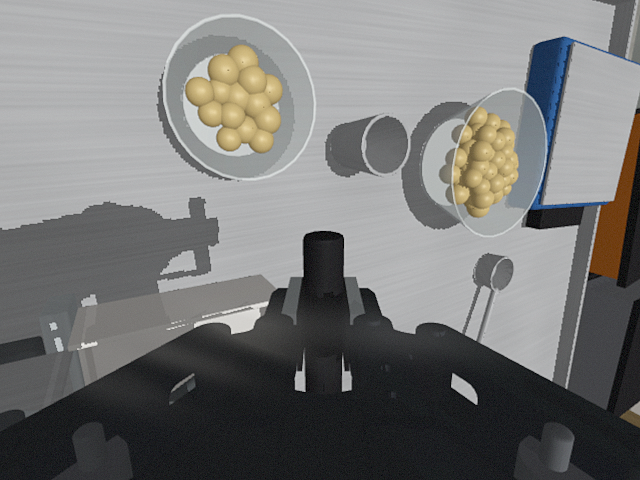

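Run:
```python
from h import *
L=[pickle.load(open(f'{n}.pkl','rb'))[0]['img'] for n in('s8','s13')]
cv2.imwrite('pics/cmp13.png',np.hstack([cv2.convertScaleAbs(cv2.resize(i[150:200,338:388],None,fx=8,fy=8,interpolation=cv2.INTER_NEAREST),alpha=1.4) for i in L]))
```

```text
(no output)
```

View pics/cmp13.png

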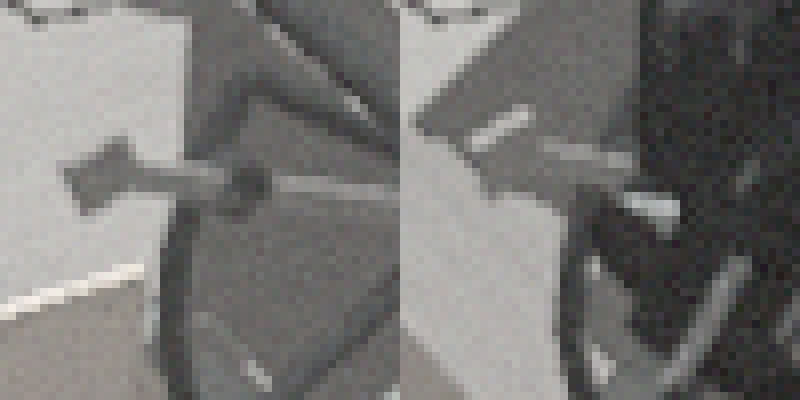

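Run:
```python
from h import *
c=pickle.load(open('s8.pkl','rb'))[0]['img'].astype(float);c=(c+pickle.load(open('s4.pkl','rb'))[0]['img']+pickle.load(open('cams0.pkl','rb'))['scene']['img'])/3
I=0
for i in range(6): I=I+bot.camera('scene')['img'].astype(float)/6
np.save('s13avg.npy',I)
for k,i in enumerate((c,I)):
    z=cv2.convertScaleAbs(cv2.resize(i[158:188,340:380],None,fx=19,fy=19,interpolation=cv2.INTER_NEAREST),alpha=1.6)
    for x in range(0,40,5): cv2.putText(z,str(340+x),(x*19,12),0,.4,(0,0,255),1)
    for y in range(0,30,5): cv2.line(z,(0,y*19),(760,y*19),(0,0,255),1);cv2.putText(z,str(158+y),(0,y*19+12),0,.4,(0,255,255),1)
    cv2.imwrite(f'pics/pz{k}.png',z)
```

```text
(no output)
```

View pics/pz0.png

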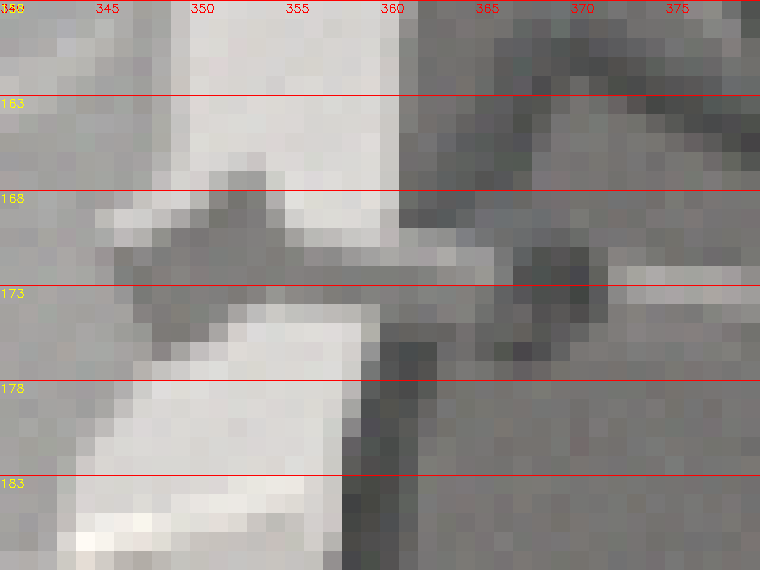

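View pics/pz1.png

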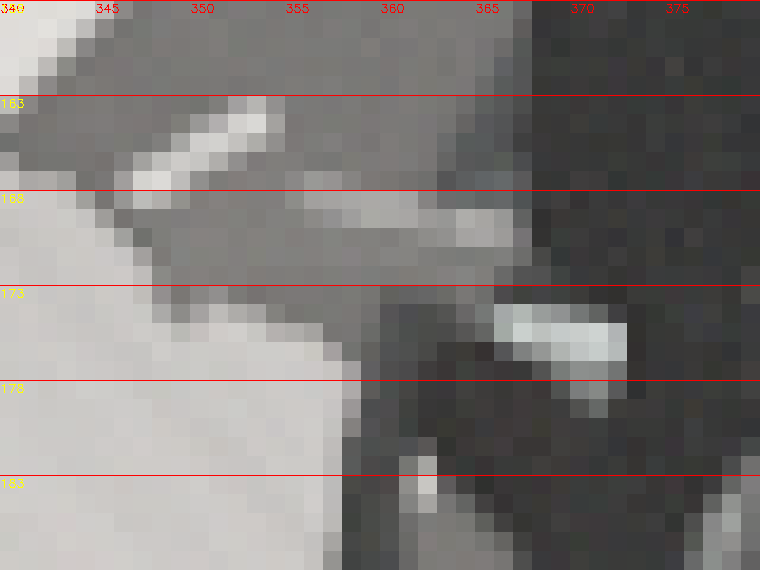

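Run:
```python
from arm import *
c=pickle.load(open('cams0.pkl','rb'))['scene'];W=w2c(c);P=lambda p,lat=.106:Mf(onplane(c,p,my,O-lat*my,W))
f=lambda p:(lambda v:(v,np.arctan2(v[2]-.213,-.002-v[0])))(P(p))
for a in [(347,169.7),(347,167.6),(364,170.9),(364,169.5),(350.3,171.4),(351,169.4)]: print(a,f(a))
A0=sum(pickle.load(open(f'{n}.pkl','rb'))[0]['img'].astype(float).mean(2) for n in('s4','s8'))/2
A1=np.load('s13avg.npy').mean(2)
for x in (345,346,347,348,349,361,362,363,364,365): print(x,A0[163:177,x].round().astype(int),A1[163:177,x].round().astype(int))
```

```text
(347, 169.7) (array([-0.1474, -0.106 ,  0.2756]), np.float64(0.4063690583028063))
(347, 167.6) (array([-0.1476, -0.106 ,  0.2807]), np.float64(0.4353587929285597))
(364, 170.9) (array([-0.1063, -0.106 ,  0.2597]), np.float64(0.4213231173849226))
(364, 169.5) (array([-0.1065, -0.106 ,  0.2633]), np.float64(0.44840178183518953))
(350.3, 171.4) (array([-0.1394, -0.106 ,  0.2689]), np.float64(0.38647524794670884))
(351, 169.4) (array([-0.1379, -0.106 ,  0.2733]), np.float64(0.4177652072605058))
345 [ 83  90  86  87  87  85 109 100  84  86  87  85  85  89] [ 77  77  76  72  74  73  98 122 126 125 126 124 123 124]
346 [ 87  90  85  84  83  96 129 120  78  76  85  89  80  86] [ 74  76  75  80  99  94  72 100 123 126 125 125 125 123]
347 [ 80  85  83  86  89 116 130 111  85  76  76  80  86  86] [ 75  75  74 101 131 117  78  69 100 118 118 124 127 123]
348 [ 94  93  93 100 112 129 121  91  77  80  80  78  78  84] [ 73  74  79 118 136 109  78  78  76  86  90 106 125 127]
349 [120 118 119 124 132 134 106  79  80  82  78  79  75 103] [ 73  78 103 127 118  90  79  81  81  79  74  87 115 125]
361 [ 80  77  70  70  69  67  58 102 101  77  76  73  60  46] [ 76  76  75  76  71 102 104  83  82  77  62  49  48  50]
362 [ 70  72  74  68  64  62  55  94 102  82  82  75  64  48] [75 74 74 74 69 82 96 88 79 78 64 48 47 45]
363 [ 70  70  65  61  60  58  56  91 106  88  82  81  62  66] [73 72 66 63 53 68 94 90 77 81 66 52 47 36]
364 [69 61 58 59 58 57 61 80 96 91 80 81 72 68] [ 68  63  56  55  59  67 108 102  76  82  75  65  54  37]
365 [59 57 54 58 52 65 71 74 95 94 74 69 62 59] [ 59  56  56  54  62  62 103 103  77  79  68  74  63  32]
```

```bash
cat > path.py <<'E'
from h import *
np.set_printoptions(precision=4,suppress=True)
def tcp(q,th,xh=-.0015):
    d=.0172-.0102*(q-th);return np.array([xh-.13*np.cos(q-.5)-d*np.sin(th),.21+.13*np.sin(q-.5)-d*np.cos(th)])
def path(qs,ths):
    p=[tcp(a,b) for a,b in zip(qs,ths)]
    for i in range(1,len(p)):
        d=p[i]-p[i-1];print(f'q{qs[i]:.2f} th{ths[i]:.2f} [0, {d[0]:.4f}, {d[1]:.4f}]')
    print(p[0],p[-1])
E
python3 - <<'E'
from path import *
path([.9,.8,.7,.6,.5,.4,.3,.2,.1,.02],[.5,.4,.3,.2,.1,0,0,0,0,0])
s=bot.get_state();print(s['t'],Mf(s['eef_pos']))
E
```

```text
q0.80 th0.40 [0, -0.0033, -0.0128]
q0.70 th0.30 [0, -0.0020, -0.0130]
q0.60 th0.20 [0, -0.0007, -0.0132]
q0.50 th0.10 [0, 0.0006, -0.0132]
q0.40 th0.00 [0, 0.0020, -0.0130]
q0.30 th0.00 [0, 0.0019, -0.0139]
q0.20 th0.00 [0, 0.0032, -0.0136]
q0.10 th0.00 [0, 0.0045, -0.0132]
q0.02 th0.00 [0, 0.0044, -0.0102]
[-0.1275  0.2491] [-0.1168  0.133 ]
15.75 [-0.1269 -0.1767  0.2495]
```

move_arm:
  linear:
    - [0,-0.0033,-0.0128]
    - [0,-0.002,-0.013]
    - [0,-0.0007,-0.0132]
    - [0,0.0006,-0.0132]
    - [0,0.002,-0.013]
    - [0,0.0019,-0.0139]
    - [0,0.0032,-0.0136]
    - [0,0.0045,-0.0132]
    - [0,0.0044,-0.0102]
    - [0,0,0]
  dr:
    - [0.1,-0.005,0]
    - [0.1,-0.005,0]
    - [0.1,-0.005,0]
    - [0.1,-0.005,0]
    - [0.1,-0.005,0]
    - [0,0,0]
    - [0,0,0]
    - [0,0,0]
    - [0,0,0]
    - [0,0,0]
  grip: [0,0,0,0,0,0,0,0,0,0]

```text
t: 16.75
eef_pos: [0.6696, 0.032, 0.1301]
eef_rot: [[0.999, -0.046, 0.001], [-0.046, -0.999, -0.006], [0.002, 0.006, -1.0]]
ft_force: [4.4, -7.3, -5.6]
width: 0.0148
```

move_arm:
  linear:
    - [0,0,0]
    - [0,0,0]
    - [0,0,0]
    - [0,0,0.03]
    - [0,0,0.05]
    - [0,0,0.05]
    - [0,-0.04,0.03]
    - [0,-0.05,0]
    - [0,-0.05,0]
    - [0,0,0]
  dr:
    - [0,0,0]
    - [0,0,0]
    - [0,0,0]
    - [0,0,0]
    - [0,0,0]
    - [0,0,0]
    - [0,0,0]
    - [0,0,0]
    - [0,0,0]
    - [0,0,0]
  grip: [0.5,1,1,1,1,1,0,0,0,0]

```text
t: 17.75
eef_pos: [0.6688, -0.1124, 0.2914]
eef_rot: [[0.999, -0.054, 0.001], [-0.054, -0.999, -0.002], [0.001, 0.002, -1.0]]
ft_force: [0.3, 1.5, -0.0]
width: 0.028
```

Run:
```python
from h import *
s=bot.get_state();print(s['t'],s['eef_pos'],Mf(s['eef_pos']),np.round(s['eef_rot'],3),s['ft_force'],s['width'])
I=0
for i in range(3): c=bot.camera('scene');I=I+c['img'].astype(float)/3
np.save('s14avg.npy',I);cv2.imwrite('pics/s14.png',I.astype(np.uint8))
z=cv2.convertScaleAbs(cv2.resize(I[158:188,340:380],None,fx=19,fy=19,interpolation=cv2.INTER_NEAREST),alpha=1.6)
for x in range(0,40,5): cv2.putText(z,str(340+x),(x*19,12),0,.4,(0,0,255),1)
for y in range(0,30,5): cv2.line(z,(0,y*19),(760,y*19),(0,0,255),1);cv2.putText(z,str(158+y),(0,y*19+12),0,.4,(0,255,255),1)
cv2.imwrite('pics/pz2.png',z)
```

```text
17.75 [ 0.66882255 -0.11235819  0.29143893] [-0.25929273 -0.18260616  0.29143893] [[ 0.999 -0.054  0.001]
 [-0.054 -0.999 -0.002]
 [ 0.001  0.002 -1.   ]] [ 0.33862227  1.49874166 -0.04651533] 0.027978296644863083
```

View pics/s14.png

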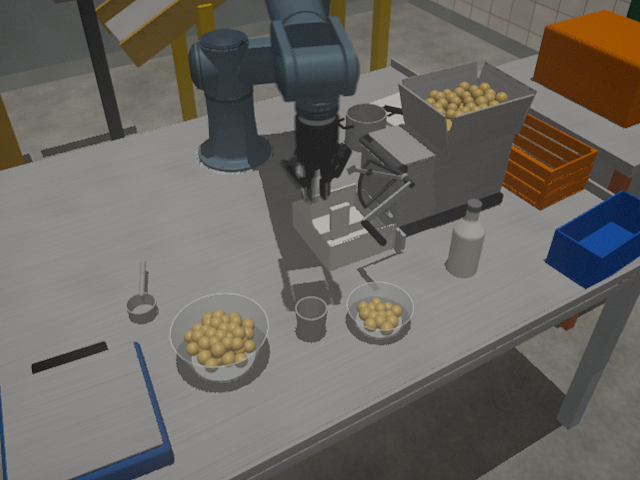

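View pics/pz2.png

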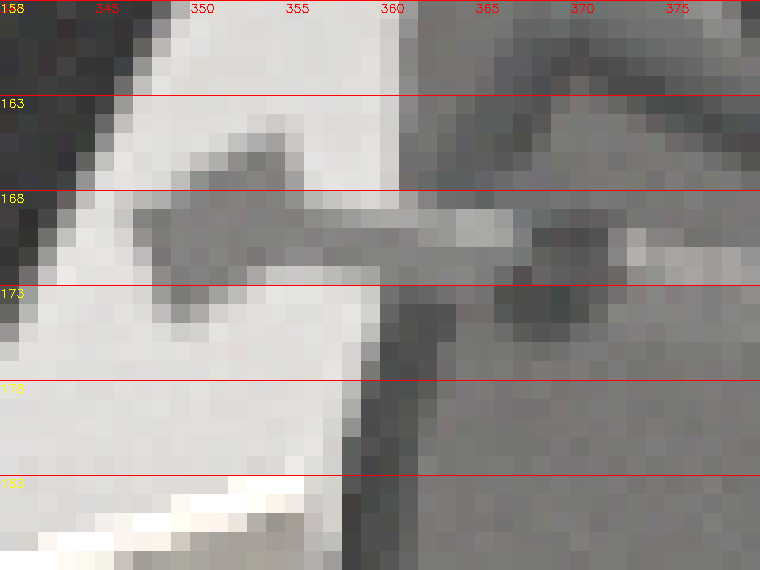

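move_arm:
  linear:
    - [-0.02,0,0.025]
    - [-0.025,0.0,0.015]
    - [-0.02,0.02,0]
    - [0,0.04,0]
    - [0,0.04,0]
    - [0,0.0225,0]
    - [0,0,0]
    - [0,0,0]
  dr:
    - [0,0,0]
    - [0,0,0]
    - [0,0,0]
    - [0,0,0]
    - [0,0,0]
    - [0,0,0]
    - [0,0,0]
    - [0,0,0]
  grip: [0,0,0,0,0,0,0,0]

```text
t: 18.7
eef_pos: [0.6038, 0.0167, 0.3312]
eef_rot: [[0.999, -0.045, 0.0], [-0.045, -0.999, -0.0], [0.0, 0.0, -1.0]]
ft_force: [0.8, 0.4, -0.1]
width: -0.0002
```

```bash
cat > pz.py <<'E'
from h import *
import sys
n=sys.argv[1]
s=bot.get_state();print(s['t'],s['eef_pos'],Mf(s['eef_pos']),s['ft_force'],s['width'])
I=0
for i in range(3): c=bot.camera('scene');I=I+c['img'].astype(float)/3
np.save(n+'.npy',I)
z=cv2.convertScaleAbs(cv2.resize(I[154:188,340:380],None,fx=17,fy=17,interpolation=cv2.INTER_NEAREST),alpha=1.6)
for x in range(0,40,5): cv2.putText(z,str(340+x),(x*17,12),0,.4,(0,0,255),1)
for y in range(4,34,5): cv2.line(z,(0,y*17),(760,y*17),(0,0,255),1);cv2.putText(z,str(154+y),(0,y*17+12),0,.4,(0,255,255),1)
cv2.imwrite(f'pics/{n}.png',z)
E
python3 pz.py pz3
```

```text
18.7 [0.60384413 0.01670229 0.33118845] [-0.13337452 -0.11173015  0.33118845] [ 0.84300574  0.36813978 -0.12823923] -0.00018831884069108354
```

View pics/pz3.png

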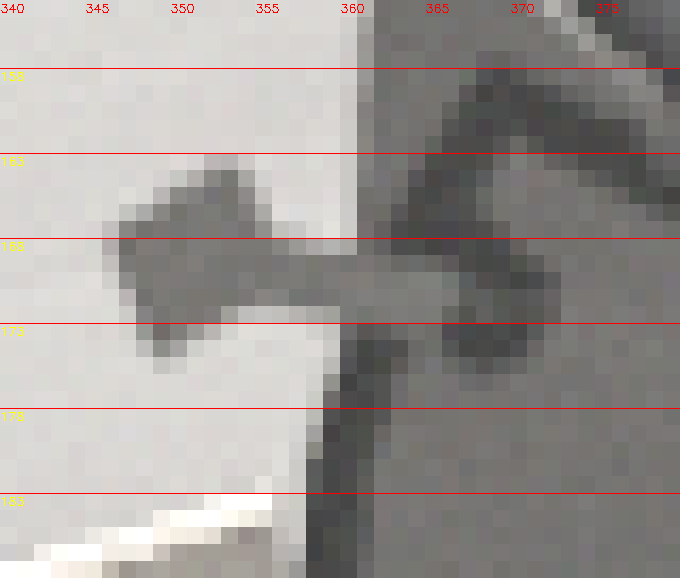

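move_arm:
  linear:
    - [0,-0.006,-0.02]
    - [0,0,-0.015]
    - [0,0,-0.006]
    - [0,0,0]
    - [0,0,0]
  dr:
    - [0,0,0]
    - [0,0,0]
    - [0,0,0]
    - [0,0,0]
    - [0,0,0]
  grip: [0,0,0,0,0]

```text
t: 19.35
eef_pos: [0.6042, 0.0092, 0.2905]
eef_rot: [[0.999, -0.048, 0.0], [-0.048, -0.999, 0.0], [0.0, -0.0, -1.0]]
ft_force: [-0.3, -0.8, 0.2]
width: 0.0002
```

```bash
python3 pz.py pz4
```

```text
19.35 [0.60421172 0.00920576 0.29052127] [-0.14084605 -0.11244394  0.29052127] [-0.31750333 -0.75460672  0.24205596] 0.00023086220716320909
```

View pics/pz4.png

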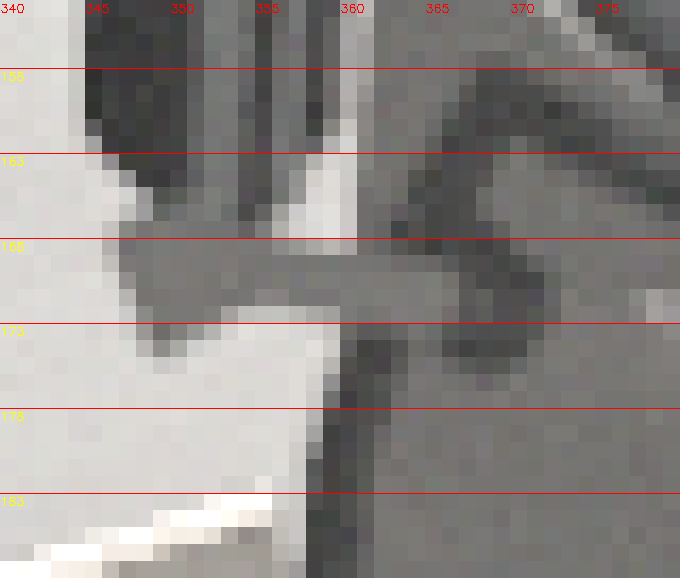

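move_arm:
  linear:
    - [0,0,-0.003]
    - [0,0,-0.003]
    - [0,0,0]
  dr:
    - [0,0,0]
    - [0,0,0]
    - [0,0,0]
  grip: [0,0,0]

```text
t: 19.8
eef_pos: [0.6044, 0.0087, 0.2849]
eef_rot: [[0.999, -0.048, 0.002], [-0.048, -0.999, -0.001], [0.002, 0.001, -1.0]]
ft_force: [0.5, -2.9, 4.0]
width: -0.0001
```

move_arm:
  linear:
    - [0,0,-0.002]
    - [0,0,0]
  dr:
    - [0,0,0]
    - [0,0,0]
  grip: [0,0]

```text
t: 20.0
eef_pos: [0.6045, 0.0082, 0.2833]
eef_rot: [[0.999, -0.049, 0.002], [-0.049, -0.999, -0.003], [0.002, 0.002, -1.0]]
ft_force: [-0.3, -3.7, 5.0]
width: -0.0003
```

```bash
python3 pz.py pz5
python3 - <<'E'
import numpy as np
A=[np.load(f'{n}.npy').mean(2) for n in('pz3','pz5')]
J=None
from h import *
r=sum(pickle.load(open(f'{n}.pkl','rb'))[0]['img'].astype(float).mean(2) for n in('s4','s8'))/2
for x in (348,349,351,354,356,358,368,369):
    print(x,*[a[170:180,x].round().astype(int) for a in (r,*A)])
E
```

```text
20.0 [0.60451981 0.00820797 0.28326547] [-0.14182852 -0.11279784  0.28326547] [-0.27806656 -3.73656648  5.00124864] -0.0002976232574191738
348 [ 91  77  80  80  78  78  84 124 140 136] [ 74  70  82  94 118 135 136 136 135 135] [ 77  75  73  74  69  84 118 138 134 136]
349 [ 79  80  82  78  79  75 103 128 139 135] [ 76  76  73  68  88 122 135 135 135 133] [ 74  75  76  75  74  76 118 137 136 134]
351 [ 78  77  78  78  83 104 130 139 136 136] [ 76  73  74  95 128 136 135 135 135 134] [ 72  72  76  72  77 117 137 136 135 135]
354 [ 83  78  79  94 127 137 137 136 136 135] [ 78  76 118 138 136 136 135 135 135 135] [ 56  70  73 114 136 135 137 134 134 134]
356 [116  89  81  85 121 139 134 136 136 136] [ 75  81 119 137 134 136 134 135 136 135] [ 75  75  73 104 129 136 136 136 136 136]
358 [124  97  81  78 114 135 132 128 116 102] [ 73  72 105 130 136 133 130 126 115 101] [ 81  74  77  80 119 137 132 127 112 102]
368 [65 50 48 47 50 55 50 64 76 74] [50 59 60 44 45 53 65 72 72 73] [42 43 59 59 48 44 52 67 72 72]
369 [62 54 47 48 54 57 61 72 72 72] [47 53 54 47 43 58 69 72 71 73] [48 49 55 56 50 51 57 68 73 71]
```

View pics/pz5.png

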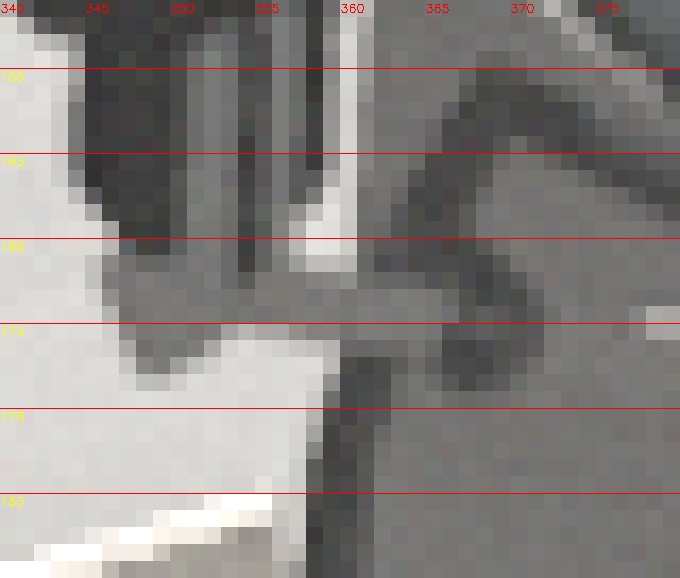

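move_arm:
  linear:
    - [0,0,-0.001]
    - [0,0,0]
    - [0,0,0.005]
    - [0,0,0.03]
    - [0,0,0.02]
  dr:
    - [0,0,0]
    - [0,0,0]
    - [0,0,0]
    - [0,0,0]
    - [0,0,0]
  grip: [0,0,0,0,0]

```text
t: 20.65
eef_pos: [0.6038, 0.0098, 0.3367]
eef_rot: [[0.999, -0.048, -0.001], [-0.048, -0.999, 0.001], [-0.001, -0.001, -1.0]]
ft_force: [0.5, 0.1, 0.9]
width: -0.0003
```

```bash
python3 pz.py pz6
cat > cmp.py <<'E'
from h import *
import sys
r=sum(pickle.load(open(f'{n}.pkl','rb'))[0]['img'].astype(float).mean(2) for n in('s4','s8'))/2
a=np.load(sys.argv[1]+'.npy').mean(2);D=[]
for x in (348,349,350,351,352,353,354,355,356,357,358):
    k=[]
    for g in(r,a):
        v=g[168:182,x];i=np.where((v[:-1]<107)&(v[1:]>=107))[0];i=i[-1] if x<357 else i[0] if len(i) else 0
        k.append(168+i+(107-v[i])/(v[i+1]-v[i]))
    D.append(k[1]-k[0])
print(np.round(D,2),np.median(D))
E
python3 cmp.py pz6; python3 cmp.py pz5; python3 cmp.py pz3
```

```text
20.65 [0.60378285 0.0098391  0.33668409] [-0.14023321 -0.11198625  0.33668409] [0.53981522 0.05742761 0.89609918] -0.00026408093219918946
[-0.66  0.05 -0.41 -0.38  0.08 -0.1   0.04 -0.08  0.07 -0.06 -0.11] -0.07527508090615243
[-0.91 -0.41 -0.36 -0.36 -0.02 -0.44 -0.55 -0.51 -0.48 -0.21 -0.11] -0.4149272612270636
[-3.05 -1.59 -1.48 -1.75 -1.33 -1.42 -1.65 -1.97 -1.93 -1.86 -1.72] -1.7179439713686406
```

View pics/pz6.png

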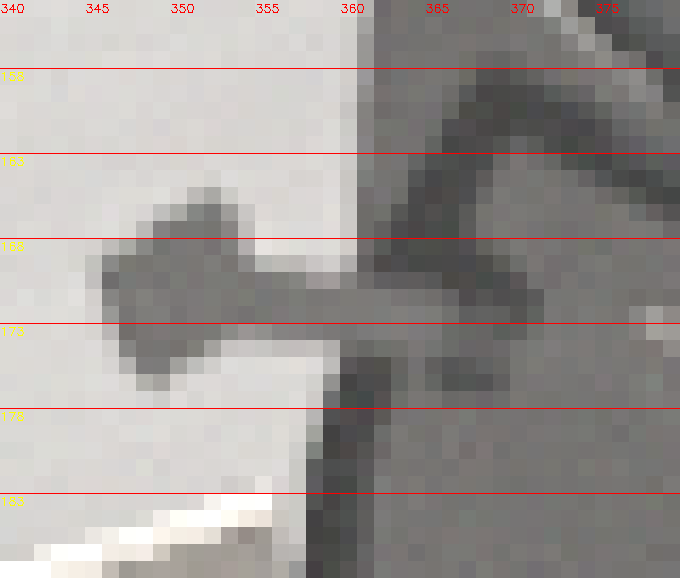

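move_arm:
  linear:
    - [0.02,0,0.01]
    - [0.035,0,0.01]
    - [0.035,0.005,0]
    - [0.03,0.005,0]
    - [0.02,0.01,0]
    - [0,0,0]
    - [0,0,0]
  dr:
    - [0,0.1,0]
    - [0,0.13,0]
    - [0,0.13,0]
    - [0,0.13,0]
    - [0,0.13,0]
    - [0,0,0]
    - [0,0,0]
  grip: [0,0,0.5,1,1,1,1]

```text
t: 21.5
eef_pos: [0.7443, 0.0296, 0.3486]
eef_rot: [[0.807, -0.038, -0.589], [-0.047, -0.999, 0.001], [-0.588, 0.027, -0.808]]
ft_force: [-0.1, -0.2, 0.7]
width: 0.0725
```

Run:
```python
from h import *
c,s=look('wrist','w20');print(s['t'],s['eef_pos'],np.round(s['eef_rot'],4))
I=c['img'].astype(float)
for i in range(3): I=I+bot.camera('wrist')['img']
np.save('w20.npy',I/4)
```

```text
21.5 [0.74428141 0.02956172 0.34857083] [[ 8.073e-01 -3.850e-02 -5.889e-01]
 [-4.700e-02 -9.989e-01  8.000e-04]
 [-5.883e-01  2.710e-02 -8.082e-01]]
```

View pics/w20.png

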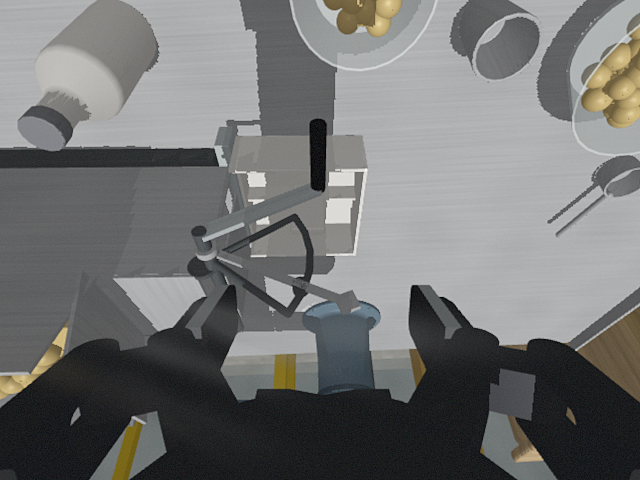

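Run:
```python
from h import *
I=np.load('w20.npy')
z=cv2.convertScaleAbs(cv2.resize(I[175:320,190:370],None,fx=4.4,fy=4.1,interpolation=cv2.INTER_CUBIC),alpha=1.3)
cv2.imwrite('pics/w20z.png',z)
```

```text
(no output)
```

View pics/w20z.png

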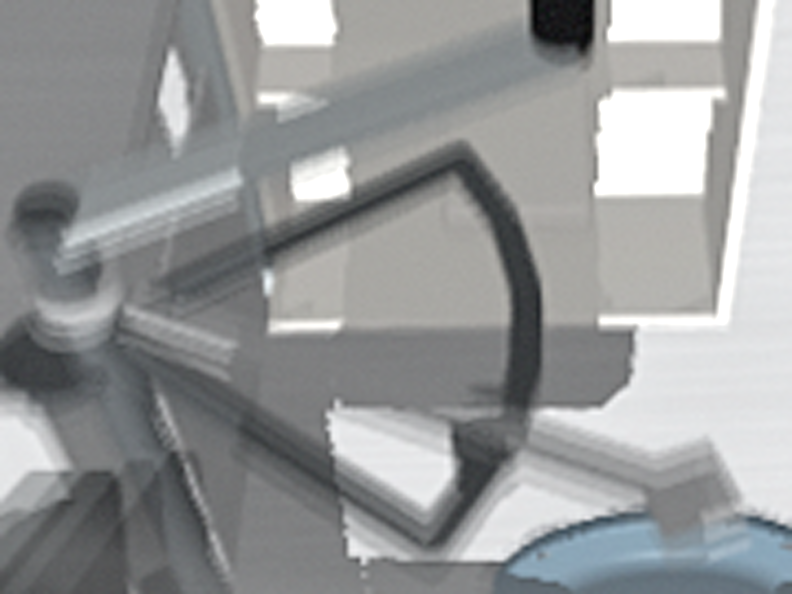

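Run:
```python
from h import *
for k in range(2):
    c,s=look('wrist',f'w21_{k}');print(s['t'],s['eef_pos'],np.round(s['eef_rot'][0],4),np.abs(s['qd']).max())
z=cv2.convertScaleAbs(cv2.resize(c['img'][175:320,190:370],None,fx=4,fy=4,interpolation=cv2.INTER_CUBIC),alpha=1.3)
cv2.imwrite('pics/w21z.png',z)
```

```text
21.7 [0.74287111 0.02926166 0.36150618] [ 0.8168 -0.0396 -0.5755] 0.010029202474637084
21.75 [0.74290042 0.0292143  0.36156981] [ 0.8169 -0.0397 -0.5754] 0.008461670205957835
```

View pics/w21z.png

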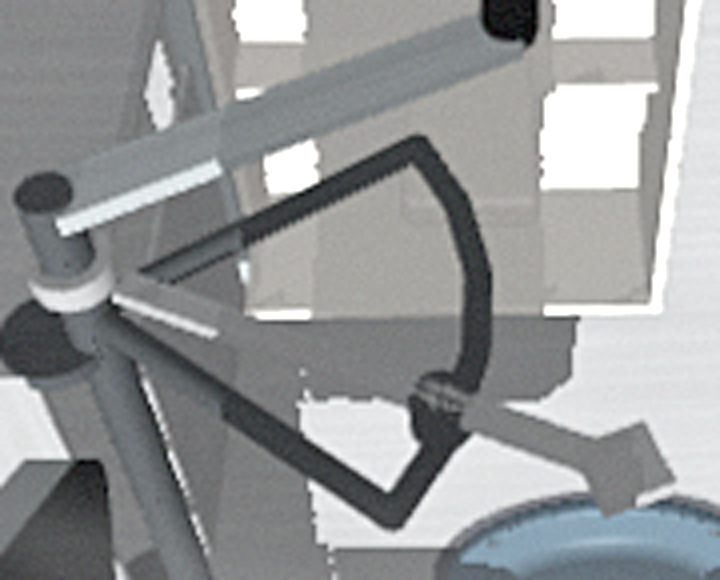

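Run:
```python
from h import *
np.set_printoptions(precision=4,suppress=True)
c,s=pickle.load(open('w21_1.pkl','rb'));W=w2c(c,s)
P=lambda x,y,lat:Mf(onplane(c,qq(x,y,190,175,4),my,O-lat*my,W))
def sl(n,a,b,lat):
    A=P(*a,lat);B=P(*b,lat);print(n,A[[0,2]],B[[0,2]],'slope',np.arctan2(B[2]-A[2],A[0]-B[0]))
sl('ptr low',(118,303),(585,478),.104)
sl('ptr low2',(465,432),(585,478),.104)
sl('ptr strip up',(118,293),(215,328),.108)
sl('ptr up',(480,395),(590,445),.108)
sl('hub-tip',(72,285),(673,480),.106)
sl('lever up',(75,163),(485,13),.132)
sl('lever mid/low',(55,222),(215,163),.132)
sl('lever strip low',(62,236),(220,170),.128)
for p in [(643,422),(673,480),(610,515),(590,465)]:
    v=P(*p,.106);print(p,v[[0,2]],np.arctan2(v[2]-.21,-.0015-v[0]),np.hypot(v[2]-.21,-.0015-v[0]))
print('shaft end',P(44,192,.138)[[0,2]],'grip inner end',P(510,20,.13)[[0,2]])
```

```text
ptr low [-0.0147  0.2217] [-0.1308  0.2756] slope 0.4344695986910235
ptr low2 [-0.103   0.2624] [-0.1308  0.2756] slope 0.4429321372361736
ptr strip up [-0.0155  0.2217] [-0.0412  0.2333] slope 0.4237070505630421
ptr up [-0.1067  0.2547] [-0.1322  0.2692] slope 0.5183891912474823
hub-tip [-0.0027  0.2172] [-0.1509  0.2778] slope 0.38840133844803126
lever up [-0.0065  0.1991] [-0.1091  0.1445] slope -0.4892968385349928
lever mid/low [-0.0053  0.2185] [-0.0414  0.1999] slope -0.47751802234929713
lever strip low [-0.0061  0.2196] [-0.0418  0.1985] slope -0.5333193275524221
(643, 422) [-0.1453  0.262 ] 0.34675931945237515 0.15287300486677396
(673, 480) [-0.1509  0.2778] 0.4262191910023941 0.1641077072968383
(610, 515) [-0.1358  0.2865] 0.5177753044884589 0.15461109842176915
(590, 465) [-0.132   0.2734] 0.45210989204326396 0.1451290368886541
shaft end [-0.0034  0.2142] grip inner end [-0.116   0.1452]
```

move_arm:
  linear:
    - [-0.015,0,0]
    - [-0.015,0,0]
    - [-0.015,0,0]
    - [-0.015,0.001,-0.02]
    - [-0.014,0.001,-0.03]
    - [0,0,-0.03]
    - [0,0,-0.02]
    - [0,0,0]
    - [0,0,0]
    - [0,0,0]
  dr:
    - [0,-0.12,0]
    - [0,-0.12,0]
    - [0,-0.12,0]
    - [0,-0.13,0]
    - [0,-0.13,0]
    - [0,0,0]
    - [0,0,0]
    - [0,0,0]
    - [0,0,0]
    - [0,0,0]
  grip: [1,1,1,1,1,1,1,1,1,1]

```text
t: 22.8
eef_pos: [0.671, 0.0311, 0.2592]
eef_rot: [[0.999, -0.048, 0.005], [-0.048, -0.999, -0.001], [0.005, 0.0, -1.0]]
ft_force: [-0.3, 0.1, 0.5]
width: 0.0855
```

Run:
```python
from h import *
s=bot.get_state();print(s['t'],s['eef_pos'],Mf(s['eef_pos']),np.round(s['eef_rot'],3),s['width'],np.abs(s['qd']).max())
```

```text
22.8 [0.67102016 0.03111104 0.25920159] [-0.11587532 -0.17816815  0.25920159] [[ 0.999 -0.048  0.005]
 [-0.048 -0.999 -0.001]
 [ 0.005  0.    -1.   ]] 0.08551160498517545 0.010056562419638752
```

move_arm:
  linear:
    - [0,0.001,-0.045]
    - [0,0,-0.045]
    - [0,0,-0.043]
    - [0,0,0]
    - [0,0,0]
    - [0,0,0]
    - [0,0,0]
    - [0,0,0]
    - [0,0,0]
  dr:
    - [0,-0.005,0]
    - [0,0,0]
    - [0,0,0]
    - [0,0,0]
    - [0,0,0]
    - [0,0,0]
    - [0,0,0]
    - [0,0,0]
    - [0,0,0]
  grip: [1,1,1,1,0,0,0,0,0]
  force: 30

```text
t: 23.7
eef_pos: [0.6708, 0.032, 0.1248]
eef_rot: [[0.999, -0.048, 0.007], [-0.048, -0.999, -0.001], [0.007, 0.001, -1.0]]
ft_force: [-2.1, 0.7, 5.4]
width: 0.0149
```

Run:
```python
from bar import *
c,s=look('wrist','w22');print(s['t'],s['eef_pos'],Mf(s['eef_pos']),s['ft_force'],s['width'])
o=barz(c,c['img'].astype(float));print(np.median(o[:,1:],0))
from path import *
import path
z0=s['eef_pos'][2]; d0=.1477-z0; print('d0',d0)
def tcp(q,th,xh=-.0015):
    d=d0-.0102*(q-th);return np.array([xh-.13*np.cos(q-.5)-d*np.sin(th),.21+.13*np.sin(q-.5)-d*np.cos(th)])
path.tcp=tcp
path.path([0,.1,.2,.3,.4,.5,.6,.7,.8,.85,.9],[0,0,0,0,.1,.2,.3,.4,.45,.5,.5])
```

```text
23.7 [0.6708 0.032  0.1248] [-0.115  -0.1779  0.1248] [-2.0872  0.6612  5.4097] 0.014869564012784187
[ 0.0006 -0.0226]
d0 0.02292142211573489
q0.10 th0.00 [0, -0.0057, 0.0127]
q0.20 th0.00 [0, -0.0045, 0.0132]
q0.30 th0.00 [0, -0.0032, 0.0136]
q0.40 th0.10 [0, -0.0039, 0.0129]
q0.50 th0.20 [0, -0.0026, 0.0133]
q0.60 th0.30 [0, -0.0013, 0.0135]
q0.70 th0.40 [0, 0.0001, 0.0135]
q0.80 th0.45 [0, 0.0025, 0.0135]
q0.85 th0.50 [0, 0.0012, 0.0066]
q0.90 th0.50 [0, 0.0026, 0.0065]
[-0.1156  0.1248] [-0.1303  0.2441]
```

move_arm:
  linear:
    - [0,-0.0057,0.0127]
    - [0,-0.0045,0.0132]
    - [0,-0.0032,0.0136]
    - [0,-0.0039,0.0129]
    - [0,-0.0026,0.0133]
    - [0,-0.0013,0.0135]
    - [0,0.0001,0.0135]
    - [0,0.0025,0.0135]
    - [0,0.0012,0.0066]
    - [0,0.0026,0.0065]
  dr:
    - [0,0,0]
    - [0,0,0]
    - [0,0,0]
    - [-0.1,0.005,0]
    - [-0.1,0.005,0]
    - [-0.1,0.005,0]
    - [-0.1,0.005,0]
    - [-0.05,0.003,0]
    - [-0.05,0.002,0]
    - [0,0,0]
  grip: [0,0,0,0,0,0,0,0,0,0]

```text
t: 24.75
eef_pos: [0.6698, 0.0166, 0.2429]
eef_rot: [[0.999, -0.041, -0.02], [-0.046, -0.874, -0.483], [0.003, 0.483, -0.875]]
ft_force: [3.4, -4.5, -2.5]
width: 0.0148
```

move_arm:
  linear:
    - [0,0,0]
    - [0,0,0]
    - [0,0,0]
  dr:
    - [0,0,0]
    - [0,0,0]
    - [0,0,0]
  grip: [0,0,0]

```text
t: 25.05
eef_pos: [0.6699, 0.0165, 0.2425]
eef_rot: [[0.999, -0.043, -0.02], [-0.047, -0.876, -0.48], [0.003, 0.481, -0.877]]
ft_force: [0.6, -4.1, -1.1]
width: 0.0146
```

```bash
cat > chk.py <<'E'
from bar import *
import sys
c,s=look('wrist',sys.argv[1]);I=c['img'].astype(float)
for i in range(3): I=I+bot.camera('wrist')['img']
o=barz(c,I/4);b=np.median(o[:,1:],0);print(o[:,0],b)
print(s['t'],s['eef_pos'],Mf(s['eef_pos']),np.round(s['eef_rot'][2],3),s['ft_force'],s['width'])
B=Mf(np.array(s['eef_pos'])+np.array(s['eef_rot'])@[0,b[0],b[1]]);print('bar',B)
for xh in(-.001,-.003): print('q',.5+np.arctan2(B[2]-.21,xh-B[0]),'r',np.hypot(B[2]-.21,B[0]-xh))
E
python3 chk.py w23; python3 pz.py pz7
```

```text
[42.7827 42.7472 42.2865 42.2784 42.3106 42.2423 42.318  41.761  41.7434
 41.8007] [ 0.0011 -0.0178]
25.05 [0.6699 0.0165 0.2425] [-0.1305 -0.1777  0.2425] [ 0.003  0.481 -0.877] [ 0.6058 -4.1118 -1.1217] 0.014594279986615636
bar [-0.1229 -0.1776  0.2587]
q 0.8797713983524842 r 0.1312504467376103
q 0.8855012949872989 r 0.12939507205421005
25.25 [0.66986389 0.01651155 0.2425102 ] [-0.13051266 -0.17768813  0.2425102 ] [ 0.49428913 -4.85315825 -0.37869888] 0.014779548248635772
```

View pics/pz7.png

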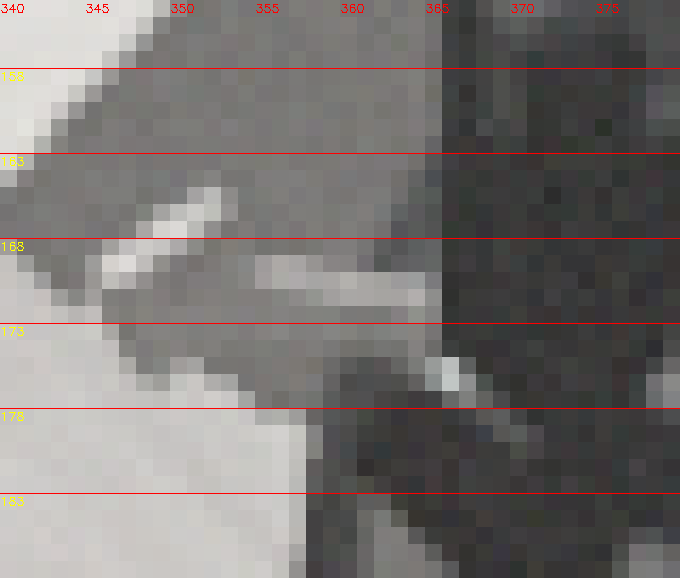

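move_arm:
  linear:
    - [0,0.001,0.002]
    - [0,0,0]
    - [0,0,0]
    - [0,0,0]
  dr:
    - [0,0,0]
    - [0,0,0]
    - [0,0,0]
    - [0,0,0]
  grip: [0,0,0,0]

```text
t: 25.8
eef_pos: [0.6699, 0.0173, 0.2444]
eef_rot: [[0.999, -0.043, -0.02], [-0.047, -0.876, -0.481], [0.003, 0.481, -0.877]]
ft_force: [0.7, -6.1, -1.2]
width: 0.0147
```

```bash
python3 chk.py w24
python3 - <<'E'
from h import *
c,_=look('top','t24');c2,_=look('scene','s24')
cv2.imwrite('pics/s24c.png',cv2.resize(c2['img'][100:300,270:470],None,fx=3,fy=3,interpolation=cv2.INTER_CUBIC))
E
```

```text
[42.8461 42.9814 42.4185 42.2898 42.2753 42.2755 42.2739 42.1385 41.7171
 41.7542] [ 0.0011 -0.0179]
25.8 [0.6699 0.0173 0.2444] [-0.1297 -0.1777  0.2444] [ 0.003  0.481 -0.877] [ 0.7363 -6.0714 -1.2125] 0.014732601989304457
bar [-0.1221 -0.1776  0.2606]
q 0.8954532854707331 r 0.13122372108960595
q 0.9014082661828858 r 0.12938037102977207
```

View pics/s24c.png

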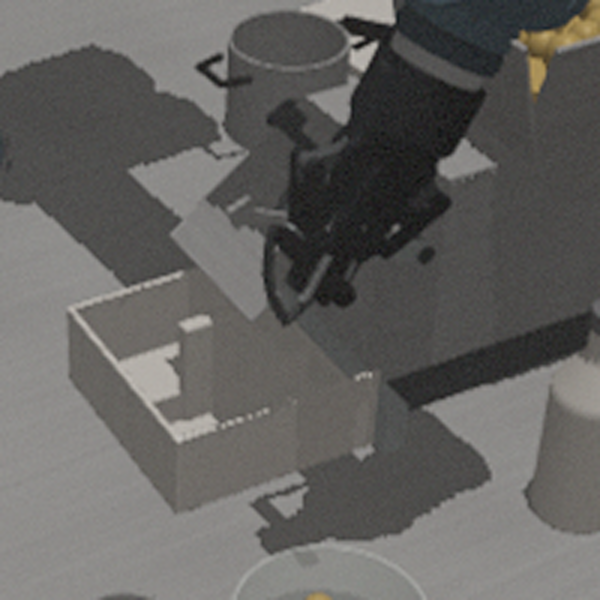

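View pics/t24.png

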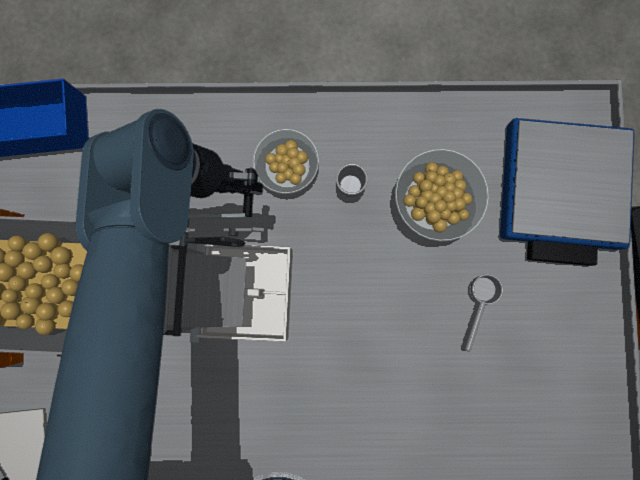

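View pics/w24.png

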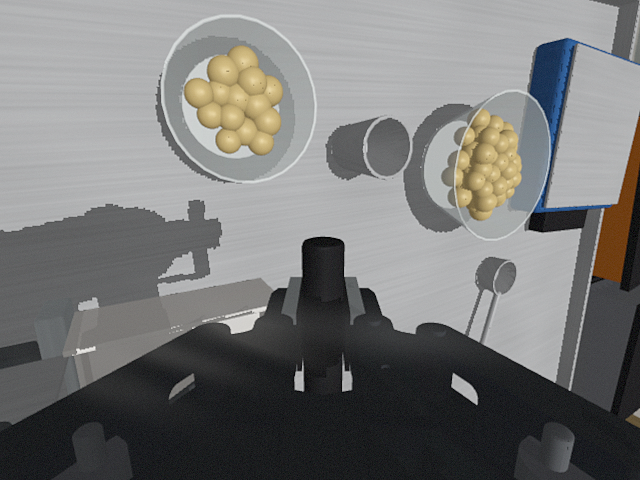

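```bash
python3 -c "
from station import bot
print(bot.get_state()['t']);print(bot.hand_in())"
```

```text
26.1
the job is handed in; nothing more can be done
None
```

I seated and released the tray, and handed the job in at 26.1 s with the gripper still holding the lever in line with the pointer. The pointer did not stay untouched: I knocked it once and pushed it back.

- **Tray:** I turned it about 93°, slid it against the stop bar until it made contact and let go. The wrist view afterwards put its rear edge 180.6 mm from the bar (180 expected). It was centred to under 1 mm and square to the bar. The last pictures showed it and the things on the table still in place.
- **Pointer:** An open finger most likely brushed it on the first approach to the lever. It shifted by about 0.03 rad, measured in the scene view. I lowered the lever, released it and pressed the pointer back with the closed fingertips. The scene picture then matched the original to about 0.1 px.
- **Lever:** The bar rolled about 8 mm in the pads on the first lift. I therefore regripped it deeper and measured the angle from the bar's position in the wrist view.
    - **Flap angle:** it came to 0.895–0.90 rad.
    - **Pointer angle:** most estimates fell between 0.886 and 0.91 rad, and I used 0.90. Fits to short edges of the pointer disagreed, reading 0.92 to 0.94 and one short, noisy one above that.
    - **Accuracy:** I trust the match between flap and pointer to about 0.02 rad. The gripper hides most of the lever arm from the scene camera, so I could not check the alignment by eye.

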